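Back off the sight-glass ring two turns

TASK

The knurled ring that holds the sight glass on the wider of the two sample cells has to be backed off before the glass can be changed. With a fingertip against its knurled rim, roll it anticlockwise (seen from above) until it stands two full turns from tight, with its black index line back at the cell's pointer, and not further, or it comes off the thread. Push only, grasp and lift nothing, leave the smaller cell's ring as it is and the things lying about where they are, and end clear of everything.

Things in the scene. Friction and masses are not known exactly. Their poses are not given: they have to be found in the camera images.
- wide_cell: the wider sample cell, bolted to the bench: aluminium flange 130 mm across, 16 mm high, with a threaded barrel and a knurled screw ring on it. Origin: centre of the underside, on the ring's axis; z up. Its own -x side carries the pointer, its +x side a hose barb 8 mm above the bench, out to 83 mm from the axis. Only ring and barrel stand higher than 29 mm.
- wide_ring (a joint): turn of the wide ring in rad: 0 = tight, growing anticlockwise seen from above (loosening), counted on over full turns; two full turns = 12.57. Starts at 0 to 0.6 (tight or cracked loose by up to a tenth of a turn, which counts). It turns stiffly (0.12 N m, about 3 N at the rim), stays where it is left, rises 2.5 mm a turn, and has no stop at two turns.
- wide_ring_top (a point): centre of the wide ring's top face, on its axis, 54 mm above the bench when tight. The ring is aluminium, 94 mm across over the knurl (30 straight upright ridges standing 2 mm out of a 90 mm rim) and 20 mm high, its underside 34 mm above the bench when tight; glass in the middle
- wide_ring_line (a point): outer end of the black index line, at the top edge of the wide ring's rim, 45 mm from the axis; it goes round with the ring and stands over the pointer at 0, 1, 2 ... full turns
- wide_cell_pointer (a point): tip of the pointer, a dark steel tongue 10 x 5 mm on the wide cell's flange, 58 mm from the axis on the cell's own -x side, its top 29 mm above the bench (lower than the ring)
- small_cell: the smaller sample cell, of the same build: flange 96 mm across, its ring 60 mm across, ring top 54 mm above the bench. Origin: centre of the underside. Its ring must not be turned.
- small_ring (a joint): rotation of the small cell's ring in rad, 0 = tight; must stay as it is
- stopper: black rubber stopper, 24 mm, lying between the two cells; bystander
- spoon: steel measuring spoon 119 mm long in front of the cells; bystander
- tweezers: steel tweezers 121 mm long in front of the cells; bystander
- tape_roll: roll of tape lying flat, 65 mm across, 20 mm high, behind the cells; bystander
- drop_bottle: round white bottle with a white cap, 41 mm across, 75 mm high, behind the cells; bystander
- tip_box: white carton 65 x 100 x 45 mm at the right; bystander
- marker: marker pen 132 mm long at the left; bystander
Things that resemble listed ones, but are neither listed nor needed, are in the scene too. Leave any blue look-alike of the wide_cell alone. What is shaped like the small_cell but green is not meant.

How it is judged:
By the outcome, as a careful person would: the job done as asked, in the order asked, and still so for the second after the job is handed in, with the robot touching nothing.
It also fails if it takes over 58 s, if anything falls off the work surface, if the arm or the gripper's body presses on something with over 40 N, if the wrist force passes 120 N, or if a joint passes its speed limit or range.

ROBOT

A 7-joint arm with a two-finger parallel gripper is mounted at the origin on a cart in front of the work surface, level with it; the furniture and walls round the work are solid. World frame = base frame: x ahead of the robot, y to its left, z up, the work surface at z = 0. Lengths are in m, angles in rad, forces in N, time in s.
With the tool pointing down it reaches from about 0.4 to 0.85 m from the base axis. Payload 4.5 kg.
Tool frame: the origin (TCP) lies at the very end of the fingers, on their centre line; the grasp point (between the pads) lies 19 mm behind it; y points along the fingers, z is the direction in which the jaws open and shut, and the axes are right-handed (so a half turn about y gives the same grasp; the last joint's range is limited). The gripper opens to 85 mm and grips with 20 to 120 N. Pads are 22 mm wide; open, the fingers measure 114 mm over their backs; the gripper's body (76 mm by 85 mm) begins 54 mm behind the grasp point. The pads swing forward as they close: fully open they stand 13 mm farther back than shut.
Start: joints at [1.207, 0.689, -0.195, 1.565, 0.157, 0.902, -0.215], TCP at [0.242, -0.576, 0.231] pointing down, gripper open.
Joint ranges: [-3.01, 3.01], [-0.46, 2.08], [-1.47, 1.51], [0.13, 2.56], [-1, 4.14], [0.04, 2.09], [-2.66, 2.66]. Speed limits (rad/s): [2.57, 2.57, 3.14, 3.14, 3.14, 3.14, 3.14].

INTERFACE

Orientations are given as a rotation vector (axis times angle).
In Python, from bench import telemetry, vision, r gives the robot as it stands. The module is installed in compiled form; this text tells all that it offers.
- The arm moves only by the tool play_rows, never from a script. Its argument "plan" is a list that holds one entry, the list of rows, each a list of 7 numbers: the shift along the tool's x, y, z in units of 30 mm (1.0 is 30 mm), then the turn, a rotation vector about the tool's x, y, z in units of 6 degrees (1.0 is 6 degrees), then the finger opening in mm, from 0 to 85.4. In form: [[[tx, ty, tz, ax, ay, az, claw], ...]]. A call has 1 to 10 rows; each row is the pose to reach, as a shift and turn from the pose measured when the call began, along the tool's axes at that moment; what a row does not reach only later rows make up. A row lasts 1/12 s, in which the tool goes at most 41.7 mm and 7.16 degrees, less where a joint would pass 70% of its speed; a pose out of reach is approached as far as the arm can. A call with a gripper value outside its range is refused whole. The fingers move at their own pace and stop on an object; "squeeze" is the grip in N (left out, the last holds). Time passes only in rows, so rows that repeat a pose let the fingers close. It gives the time, the measured TCP pose, the force and the opening at its end, in the units of the state.
- telemetry.observe(): the state, without advancing time (a new reading comes with each control period).
- vision.capture(name): name is "scene" or "top" or "wrist"; returns the picture (400x640x3 uint8, blue, green, red); there is no depth.
- vision.camera_info(name): a dict with "fov_y" (degrees; the focal length in pixels is half the picture's height over the tangent of half this angle, whatever the lens; pixels are square), "cx", "cy" (the principal point, pixels), "R" (3x3) and "t" (3): a world point X has camera coordinates R X + t; the wrist camera has in their place "tool_from_camera" (4x4, takes a point from camera to tool coordinates, whose origin is the TCP and whose axes are the tool frame's). Camera axes: x right, y down, z forward; pixel columns grow to the right and rows downward; lengths in m; the calibration is good to about 2 mm. The wrist camera is an equidistant fisheye: a pixel r from the principal point sees the ray r / f radians off the axis. A picture is of the moment at which its call begins: read the wrist's pose just before it. camera_info takes no time and is no camera call.
- r.job_done(): hands the job in, once; it reports no verdict.
The state is a dict: "clock": time; "q": joint angles; "joint_velocities": joint speeds; "effort": joint torques, N m; "position": TCP position; "tool_rot": TCP orientation; "force": force on the tool from outside, world axes, zero at the start; "ft_torque": the same for the moment, N m; "width": finger opening in m.
Only numpy, scipy, OpenCV 4.12 (cv2) and the standard library are available. Lean on these libraries where they do the work, as an engineer would, in place of code of your own. Each camera call takes 0.05 s, during which the arm holds its last target.

## Working session

There is one attempt and no reset: what is moved stays moved. The work goes in short steps, Python scripts to look and compute and a tool call to move; the robot and the scene stay as the last step left them, time stands still between calls to the robot, and variables do not carry over. Pictures are saved under pics/ and viewed, and the job is handed in when it is done.

Besides the shell and the picture viewer there is one more tool, called after "Request:" as name([rows], argument=value, ...), one row to a line, values as JSON. play_rows: Moves the arm, as the interface text tells. Its arguments: {"type":"object","properties":{"plan":{"type":"array"},"squeeze":{"type":"number"}},"required":["plan"]}

```bash
mkdir -p pics; ls; python3 - <<'E'
from bench import telemetry, vision, r
import cv2, numpy as np
s=telemetry.observe(); print({k:np.round(v,4).tolist() for k,v in s.items()})
for n in ("scene","top","wrist"):
    cv2.imwrite(f"pics/{n}0.png",vision.capture(n)); print(n,vision.camera_info(n))
E
```

```text
pics
{'clock': 0.0, 'q': [1.2068, 0.69, -0.1945, 1.5664, 0.1573, 0.9025, -0.2151], 'joint_velocities': [-0.0012, 0.0, -0.0001, 0.0007, -0.0012, 0.001, -0.0007], 'effort': [-0.0005, -53.96, -1.2669, -15.854, 0.009, 0.0094, 0.0], 'position': [0.2418, -0.5756, 0.2305], 'tool_rot': [-0.4044, 2.0049, -2.0013], 'force': [1.0945, 0.1471, 0.1814], 'ft_torque': [-0.0335, -0.0416, 0.0457], 'width': 0.0848}
scene {'fov_y': 43.40465125421778, 'cx': 318.2995074434698, 'cy': 202.73115552260901, 'R': array([[ 0.47730798, -0.87835159, -0.02599179],
       [-0.39853716, -0.19001934, -0.8972518 ],
       [ 0.7831636 ,  0.43862414, -0.44075349]]), 't': array([-0.31697467,  0.30517577,  0.89767413])}
top {'fov_y': 53.40892102532875, 'cx': 316.1612952266596, 'cy': 196.43311818320453, 'R': array([[-2.60503150e-02, -9.99657844e-01, -2.36141648e-03],
       [-9.97812891e-01,  2.61456503e-02, -6.07111200e-02],
       [ 6.07520881e-02,  7.74708005e-04, -9.98152585e-01]]), 't': array([-0.02248337,  0.5901006 ,  0.98448036])}
wrist {'fov_y': 65.70646984690485, 'cx': 317.8976818898637, 'cy': 200.28088710119246, 'tool_from_camera': array([[ 2.14799594e-04,  9.65085233e-01,  2.61935959e-01,
        -6.56305546e-02],
       [-3.41643975e-04, -2.61935879e-01,  9.65085218e-01,
        -1.43027475e-01],
       [ 9.99999919e-01, -2.96788755e-04,  2.73451835e-04,
        -5.27294340e-04],
       [ 0.00000000e+00,  0.00000000e+00,  0.00000000e+00,
         1.00000000e+00]])}
```

View pics/top0.png

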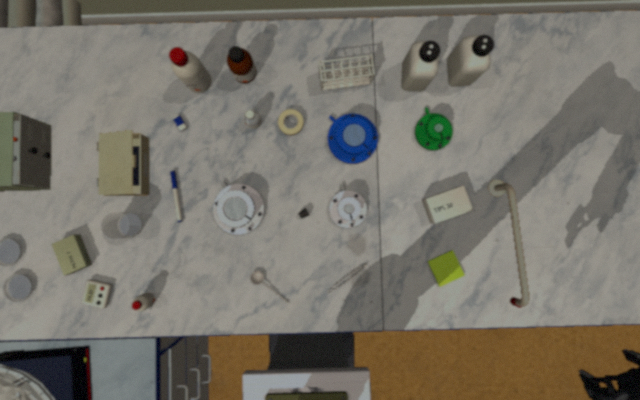

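View pics/scene0.png

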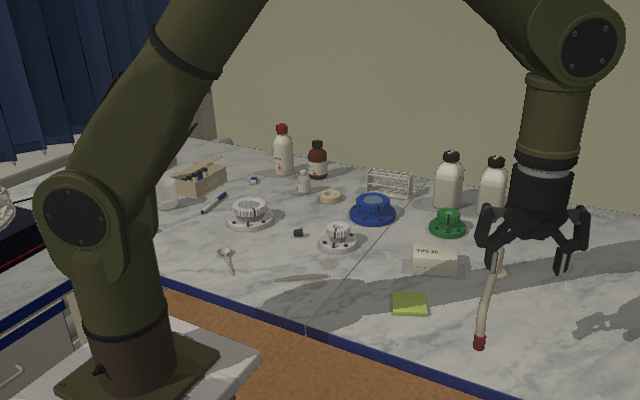

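Candidates in the top view:
- (238,209): wide aluminium cell.
- (353,138): blue look-alike.
- (348,209): small aluminium cell.
- (434,130): green look-alike.

By the description the target is (238,209), which I'll check in a close crop.

```bash
cat > h.py <<'E'
from bench import telemetry, vision, r
import cv2, numpy as np
from scipy.spatial.transform import Rotation as Ro
def unproj(n,uv,z):
    c=vision.camera_info(n); f=200/np.tan(np.radians(c['fov_y']/2))
    R=np.array(c['R']);t=np.array(c['t'])
    d=R.T@np.array([(uv[0]-c['cx'])/f,(uv[1]-c['cy'])/f,1]); o=-R.T@t
    return o+d*(z-o[2])/d[2]
def proj(n,X):
    c=vision.camera_info(n); f=200/np.tan(np.radians(c['fov_y']/2))
    p=c['R']@np.array(X)+c['t']; return np.array([c['cx']+f*p[0]/p[2],c['cy']+f*p[1]/p[2]])
E
python3 - <<'E'
from h import *
im=cv2.imread('pics/top0.png'); a=im[170:250,195:295]
a=cv2.resize(a,None,fx=6,fy=6,interpolation=cv2.INTER_CUBIC); cv2.imwrite('pics/c1.png',a)
im=cv2.imread('pics/scene0.png'); a=im[180:240,210:290]
cv2.imwrite('pics/c2.png',cv2.resize(a,None,fx=8,fy=8,interpolation=cv2.INTER_CUBIC))
for n,uv,z in [('flange',(238,210),.016),('ringtop',(238,208),.054),('small',(348,209),.016),('stopper',(304,213),.01),('marker',(176,195),.01),('spoon',(258,275),.01),('bottle',(250,118),.07),('tape',(290,122),.02)]: print(n,unproj('top',uv,z).round(4))
E
```

```text
flange [0.5603 0.1601 0.016 ]
ringtop [0.564  0.1525 0.054 ]
small [ 0.5556 -0.1173  0.016 ]
stopper [ 0.5485 -0.006   0.01  ]
marker [0.6028 0.3184 0.01  ]
spoon [0.396  0.1133 0.01  ]
bottle [0.7804 0.1172 0.07  ]
tape [0.7807 0.0237 0.02  ]
```

View pics/c1.png

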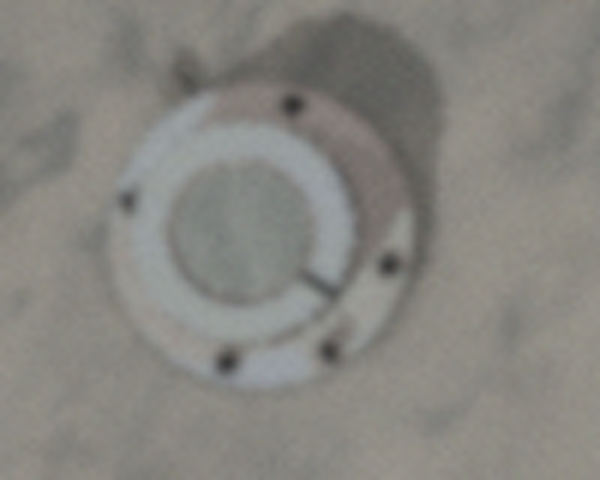

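View pics/c2.png

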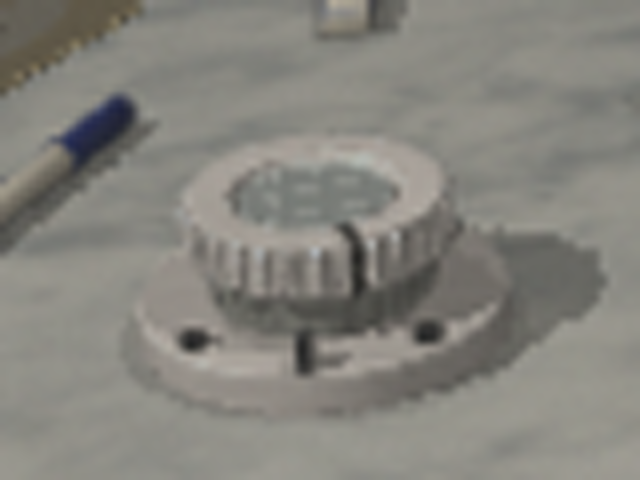

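```bash
python3 - <<'E'
from h import *
from scipy.optimize import least_squares
s=telemetry.observe(); print(Ro.from_rotvec(s['tool_rot']).as_matrix().round(3))
g=lambda p:(195+(p[0]+.5)/6-.5,170+(p[1]+.5)/6-.5)
bolts=[unproj('top',g(p),.018)[:2] for p in [(292,103),(127,200),(227,360),(388,263)]]
print(np.mean(bolts,0),[np.linalg.norm(b-np.mean(bolts,0)).round(4) for b in bolts])
ptr=unproj('top',g((330,350)),.029)[:2]; line=unproj('top',g((338,297)),.054)[:2]; rc=unproj('top',g((243,232)),.054)[:2]
barb=unproj('top',g((185,72)),.008)[:2]
c=np.mean(bolts,0)
for n,p in [('ptr',ptr),('line',line),('barb',barb),('rc',rc)]:
    d=p-c; print(n,p.round(4),np.linalg.norm(d).round(4),np.degrees(np.arctan2(d[1],d[0])).round(1))
d=line-rc;print(np.linalg.norm(d),np.degrees(np.arctan2(d[1],d[0])))
E
```

```text
[[-0.922 -0.001  0.387]
 [-0.387  0.001 -0.922]
 [ 0.    -1.    -0.001]]
[0.56499078 0.16043593] [np.float64(0.0557), np.float64(0.0569), np.float64(0.0553), np.float64(0.0561)]
ptr [0.5147 0.1293] 0.0591 -148.3
line [0.5363 0.1215] 0.0483 -126.4
barb [0.634  0.1928] 0.0762 25.1
rc [0.5635 0.1595] 0.0017 -148.3
0.04676722245641005 -125.63923612141821
```

View pics/wrist0.png

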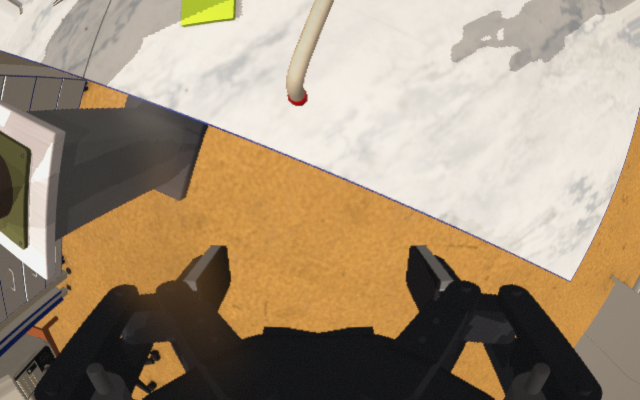

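```bash
cat >> h.py <<'E'
def rows(P,th,claw=0):
    """world targets P (n,3), tool z yaw th (deg, n), tool y down -> rows"""
    s=telemetry.observe(); R0=Ro.from_rotvec(s['tool_rot']).as_matrix(); p0=np.array(s['position'])
    for p,t in zip(P,th):
        t=np.radians(t); y=np.array([0,0,-1.]); z=np.array([np.cos(t),np.sin(t),0]); x=np.cross(y,z)
        R=np.c_[x,y,z]; d=R0.T@(np.array(p)-p0)/.03; w=np.degrees(Ro.from_matrix(R0.T@R).as_rotvec())/6
        print(str([*[round(float(v),2) for v in d],*[round(float(v),2) for v in w],claw])+',')
def st():
    s=telemetry.observe(); R=Ro.from_rotvec(s['tool_rot']).as_matrix()
    print('t',round(s['clock'],2),'pos',np.round(s['position'],4),'yaw',np.degrees(np.arctan2(R[1,2],R[0,2])).round(1),'tilt',R[2,1].round(4),'q',np.round(s['q'],2),'F',np.round(s['force'],1),'w',np.round(s['width'],4)); return s
E
python3 - <<'E'
from h import *
st()
p0=np.array([.242,-.576,.231]);p1=np.array([.57,.14,.20])
k=np.linspace(0,1,23)[1:]
rows([p0+(p1-p0)*a for a in k],[-67.3+83*a for a in k],85)
E
```

```text
t 0.15 pos [ 0.2419 -0.5758  0.2307] yaw -67.2 tilt -1.0 q [ 1.21  0.69 -0.19  1.57  0.16  0.9  -0.22] F [ 0.5 -0.6  0.7] w 0.0854
[-0.88, 0.04, -0.8, 0.01, -0.61, 0.0, 85],
[-1.76, 0.08, -1.61, 0.01, -1.24, 0.0, 85],
[-2.64, 0.13, -2.41, 0.01, -1.87, -0.0, 85],
[-3.51, 0.18, -3.22, 0.01, -2.5, -0.0, 85],
[-4.39, 0.23, -4.03, 0.01, -3.13, -0.0, 85],
[-5.27, 0.28, -4.84, 0.01, -3.76, -0.0, 85],
[-6.15, 0.32, -5.64, 0.01, -4.39, -0.0, 85],
[-7.03, 0.37, -6.45, 0.01, -5.01, -0.0, 85],
[-7.91, 0.42, -7.26, 0.01, -5.64, -0.0, 85],
[-8.79, 0.47, -8.07, 0.01, -6.27, -0.0, 85],
[-9.66, 0.52, -8.87, 0.01, -6.9, -0.0, 85],
[-10.54, 0.56, -9.68, 0.01, -7.53, -0.0, 85],
[-11.42, 0.61, -10.49, 0.01, -8.16, -0.0, 85],
[-12.3, 0.66, -11.3, 0.01, -8.79, -0.01, 85],
[-13.18, 0.71, -12.1, 0.01, -9.42, -0.01, 85],
[-14.06, 0.76, -12.91, 0.01, -10.04, -0.01, 85],
[-14.93, 0.81, -13.72, 0.01, -10.67, -0.01, 85],
[-15.81, 0.85, -14.53, 0.01, -11.3, -0.01, 85],
[-16.69, 0.9, -15.33, 0.01, -11.93, -0.01, 85],
[-17.57, 0.95, -16.14, 0.01, -12.56, -0.01, 85],
[-18.45, 1.0, -16.95, 0.01, -13.19, -0.01, 85],
[-19.33, 1.05, -17.75, 0.01, -13.82, -0.01, 85],
```

Request:
play_rows([
  [[-0.9,0,-0.8,0,-0.6,0,85],[-1.8,0.1,-1.6,0,-1.2,0,85],[-2.6,0.1,-2.4,0,-1.9,0,85],[-3.5,0.2,-3.2,0,-2.5,0,85],[-4.4,0.2,-4.0,0,-3.1,0,85],[-5.3,0.3,-4.8,0,-3.8,0,85],[-6.2,0.3,-5.6,0,-4.4,0,85],[-7.0,0.4,-6.5,0,-5.0,0,85],[-7.9,0.4,-7.3,0,-5.6,0,85],[-8.8,0.5,-8.1,0,-6.3,0,85]],
])

```text
clock: 0.98
position: [0.3914, -0.2479, 0.2161]
tool_rot: [-0.923, 1.575, -1.573]
force: [0.7, 0.0, -0.8]
width: 0.0849
```

```bash
python3 - <<'E'
from h import *
s=st()
p0=np.array(s['position']);p1=np.array([.57,.14,.20])
k=np.linspace(0,1,14)[1:]
rows([p0+(p1-p0)*min(a*1.0,1) for a in k],[-29+45*a for a in k],85)
E
```

```text
t 0.98 pos [ 0.3914 -0.2479  0.2161] yaw -29.2 tilt -1.0 q [ 0.7   0.52 -0.35  2.05  0.3   0.62 -0.36] F [ 0.7  0.  -0.8] w 0.0849
[-1.09, 0.04, -0.09, 0.01, -0.62, -0.01, 85],
[-2.18, 0.08, -0.17, 0.01, -1.19, -0.01, 85],
[-3.27, 0.13, -0.26, 0.01, -1.77, -0.01, 85],
[-4.37, 0.17, -0.35, 0.01, -2.35, -0.01, 85],
[-5.46, 0.21, -0.43, 0.01, -2.93, -0.01, 85],
[-6.55, 0.25, -0.52, 0.01, -3.5, -0.01, 85],
[-7.64, 0.3, -0.6, 0.01, -4.08, -0.01, 85],
[-8.73, 0.34, -0.69, 0.01, -4.66, -0.01, 85],
[-9.82, 0.38, -0.78, 0.01, -5.23, -0.01, 85],
[-10.92, 0.42, -0.86, 0.01, -5.81, -0.01, 85],
[-12.01, 0.46, -0.95, 0.01, -6.39, -0.01, 85],
[-13.1, 0.51, -1.04, 0.01, -6.96, -0.01, 85],
[-14.19, 0.55, -1.12, 0.01, -7.54, -0.01, 85],
```

Request:
play_rows([
  [[-1.4,0,-0.1,0,-0.8,0,85],[-2.8,0.1,-0.2,0,-1.6,0,85],[-4.2,0.2,-0.3,0,-2.4,0,85],[-5.6,0.2,-0.4,0,-3.1,0,85],[-7.0,0.3,-0.5,0,-3.8,0,85],[-8.4,0.3,-0.6,0,-4.6,0,85],[-9.8,0.4,-0.8,0,-5.3,0,85],[-11.2,0.4,-0.9,0,-6.0,0,85],[-12.6,0.5,-1.0,0,-6.8,0,85],[-14.2,0.55,-1.1,0,-7.5,0,85]],
])

```text
clock: 1.82
position: [0.5655, 0.1303, 0.2001]
tool_rot: [-1.329, 1.002, -1.0]
force: [0.4, -0.2, -0.9]
width: 0.0853
```

```bash
python3 - <<'E'
from h import *
st()
im=vision.capture('wrist'); cv2.imwrite('pics/w1.png',im)
E
```

```text
t 1.82 pos [0.5655 0.1303 0.2001] yaw 16.0 tilt -1.0 q [-0.01  0.71 -0.51  1.73  0.44  0.83 -0.44] F [ 0.4 -0.2 -0.9] w 0.0853
```

View pics/w1.png

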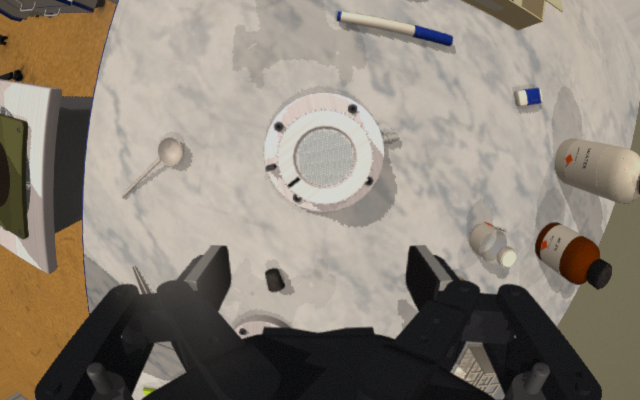

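The wide cell is at about (325,152), its pointer at (270,167), the index line near (293,183) and the barb at (392,138). Next I'll measure it precisely.

```bash
cat >> h.py <<'E'
def wunproj(uv,z,s):
    c=vision.camera_info('wrist'); f=200/np.tan(np.radians(c['fov_y']/2)); T=np.array(c['tool_from_camera'])
    d=np.array([uv[0]-c['cx'],uv[1]-c['cy']]); rr=np.hypot(*d); a=rr/f
    v=np.array([*(np.sin(a)*d/max(rr,1e-9)),np.cos(a)])
    R=Ro.from_rotvec(s['tool_rot']).as_matrix()
    o=R@T[:3,3]+s['position']; v=R@T[:3,:3]@v
    return o+v*(z-o[2])/v[2]
def wproj(X,s):
    c=vision.camera_info('wrist'); f=200/np.tan(np.radians(c['fov_y']/2)); T=np.array(c['tool_from_camera'])
    R=Ro.from_rotvec(s['tool_rot']).as_matrix()
    p=R.T@(np.array(X)-s['position']); p=T[:3,:3].T@(p-T[:3,3])
    a=np.arctan2(np.hypot(p[0],p[1]),p[2]); return np.array([c['cx'],c['cy']])+f*a*p[:2]/np.hypot(p[0],p[1])
E
python3 - <<'E'
from h import *
im=cv2.imread('pics/w1.png')[80:225,250:410]
cv2.imwrite('pics/w1c.png',cv2.resize(im,None,fx=4,fy=4,interpolation=cv2.INTER_CUBIC))
E
```

```text
(no output)
```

View pics/w1c.png

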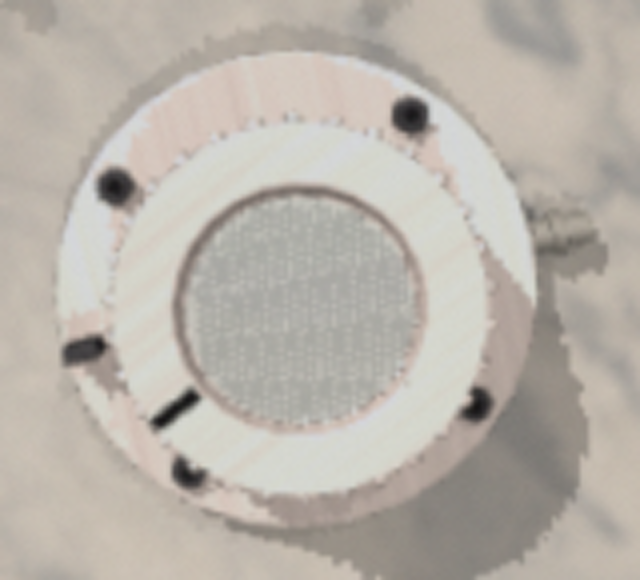

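```bash
python3 - <<'E'
from h import *
s=st()
g=lambda p:(250+(p[0]+.5)/4-.5,80+(p[1]+.5)/4-.5)
W=lambda p,z:wunproj(g(p),z,s)[:2]
b=[W(p,.018) for p in [(410,115),(116,187),(188,470),(476,404)]]; c=np.mean(b,0); print('bolts',c,[np.linalg.norm(x-c).round(4) for x in b])
gc=W((300,311),.05); print('glass?',gc); rc=W((299,306),.0545); print('ring',rc, [np.linalg.norm(W(p,.054)-rc).round(4) for p in [(108,306),(490,306),(299,117),(299,495)]])
ang=lambda d:np.degrees(np.arctan2(d[1],d[0])).round(1)
for n,p,z in [('ptrtip',(104,345),.029),('ptrbase',(63,352),.029),('lineout',(153,426),.0545),('linein',(199,392),.0545),('barb',(600,232),.008)]:
    q=W(p,z); print(n,q,[ (np.linalg.norm(q-k).round(4),ang(q-k)) for k in (c,rc)])
E
```

```text
t 1.87 pos [0.5687 0.142  0.2008] yaw 16.7 tilt -0.9999 q [-0.02  0.71 -0.52  1.72  0.44  0.82 -0.44] F [4.  7.8 1.8] w 0.0851
bolts [0.5668042 0.1742549] [np.float64(0.0561), np.float64(0.0559), np.float64(0.0561), np.float64(0.0566)]
glass? [0.56656021 0.17356537]
ring [0.5657141  0.17509482] [np.float64(0.0451), np.float64(0.0455), np.float64(0.0444), np.float64(0.0461)]
ptrtip [0.52189826 0.14874524] [(np.float64(0.0516), np.float64(-150.4)), (np.float64(0.0511), np.float64(-149.0))]
ptrbase [0.51203396 0.14401692] [(np.float64(0.0626), np.float64(-151.1)), (np.float64(0.062), np.float64(-149.9))]
lineout [0.54054455 0.13754074] [(np.float64(0.0451), np.float64(-125.6)), (np.float64(0.0452), np.float64(-123.8))]
linein [0.54887998 0.14862684] [(np.float64(0.0313), np.float64(-125.0)), (np.float64(0.0314), np.float64(-122.5))]
barb [0.64221331 0.21534244] [(np.float64(0.0859), np.float64(28.6)), (np.float64(0.0864), np.float64(27.7))]
```

```bash
python3 - <<'E'
from h import *
vision.capture('top')
s=st()
im0=vision.capture('wrist'); st(); cv2.imwrite('pics/w2.png',im0); im=im0[80:225,250:410]
cv2.imwrite('pics/w2c.png',cv2.resize(im,None,fx=4,fy=4,interpolation=cv2.INTER_CUBIC))
np.save('w2.npy',np.r_[s['position'],s['tool_rot']])
E
```

```text
t 1.92 pos [0.5669 0.1382 0.2006] yaw 16.4 tilt -0.9999 q [-0.02  0.71 -0.51  1.72  0.44  0.82 -0.44] F [-1.2  0.5  0.1] w 0.0851
t 1.97 pos [0.5656 0.1332 0.2001] yaw 16.1 tilt -1.0 q [-0.01  0.71 -0.51  1.73  0.44  0.82 -0.45] F [ 0.1 -0.3 -0.6] w 0.0849
```

View pics/w2c.png

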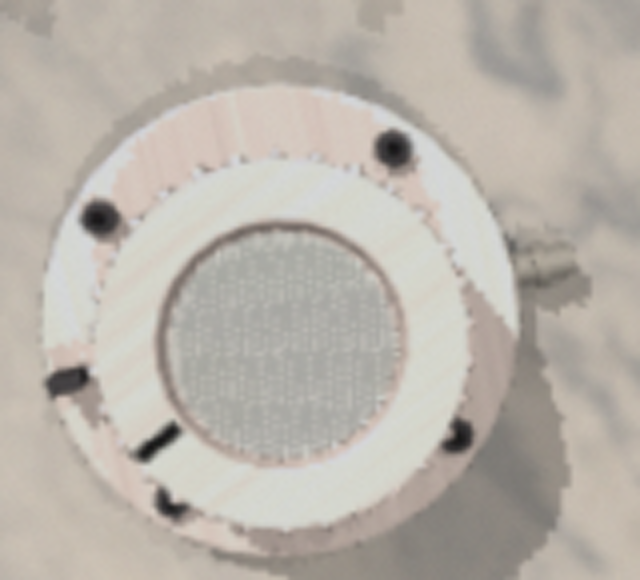

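```bash
python3 - <<'E'
from h import *
v=np.load('w2.npy'); s=dict(position=v[:3],tool_rot=v[3:])
g=lambda p:(250+(p[0]+.5)/4-.5,80+(p[1]+.5)/4-.5)
W=lambda p,z:wunproj(g(p),z,s)[:2]
b=[W(p,.018) for p in [(394,149),(100,217),(172,502),(459,436)]]; c=np.mean(b,0); print('bolts',c,[np.linalg.norm(x-c).round(4) for x in b])
rc=W((281,341),.0545); print('ring',rc)
ang=lambda d:np.degrees(np.arctan2(d[1],d[0])).round(1)
for n,p,z in [('ptrtip',(89,375),.029),('ptrbase',(47,382),.029),('lineout',(137,459),.0545),('linein',(180,425),.0545)]:
    q=W(p,z); print(n,q,[ (np.linalg.norm(q-k).round(4),ang(q-k)) for k in (c,rc)])
print(vision.camera_info('wrist')['cx'], vision.capture('wrist') is not None); st()
E
```

```text
bolts [0.56307403 0.16029225] [np.float64(0.0559), np.float64(0.0563), np.float64(0.0565), np.float64(0.0566)]
ring [0.56210375 0.16168241]
ptrtip [0.51804725 0.13597129] [(np.float64(0.0512), np.float64(-151.6)), (np.float64(0.051), np.float64(-149.7))]
ptrbase [0.50781295 0.13115741] [(np.float64(0.0625), np.float64(-152.2)), (np.float64(0.0623), np.float64(-150.7))]
lineout [0.53683654 0.12448669] [(np.float64(0.0444), np.float64(-126.2)), (np.float64(0.045), np.float64(-124.2))]
linein [0.5446286 0.1354765] [(np.float64(0.0309), np.float64(-126.6)), (np.float64(0.0315), np.float64(-123.7))]
317.8976818898637 True
t 2.02 pos [0.5649 0.1296 0.1998] yaw 15.9 tilt -1.0 q [-0.01  0.71 -0.51  1.73  0.44  0.82 -0.45] F [ 0.6 -0.6 -0.2] w 0.085
```

Request:
play_rows([
  [[0,0,0,0,0,0,0],[0,0,0,0,0,0,0],[0,0,0,0,0,0,0],[0.2,0.3,0,0,0.5,0,0],[0.4,0.6,0,0,1,0,0],[0.6,0.9,0,0,1.5,0,0],[0.8,1.2,0,0,2,0,0],[0.9,1.4,0,0,2.5,0,0],[1,1.5,0,0,3,0,0],[1,1.5,0,0,3,0,0]],
], squeeze=40)

```text
clock: 2.85
position: [0.5727, 0.0985, 0.1542]
tool_rot: [-1.192, 1.241, -1.239]
force: [-0.4, -0.1, -0.8]
width: -0.0
```

```bash
python3 - <<'E'
from h import *
st()
cv2.imwrite('pics/w3.png',vision.capture('wrist'))
st()
E
```

```text
t 2.85 pos [0.5727 0.0985 0.1542] yaw -2.4 tilt -1.0 q [-0.03  0.75 -0.39  1.77  0.41  0.71 -0.68] F [-0.4 -0.1 -0.8] w -0.0
t 2.9 pos [0.5728 0.0993 0.1547] yaw -2.2 tilt -1.0 q [-0.03  0.75 -0.39  1.76  0.41  0.71 -0.67] F [ 0.  -0.1  0.4] w 0.0001
```

View pics/w3.png

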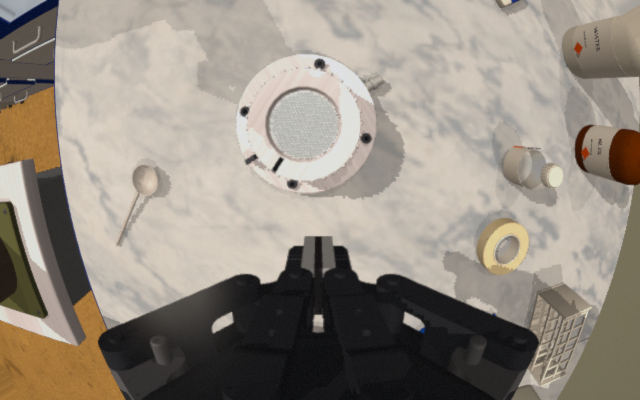

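The closed fingertip is about 15 × 22 mm and the ring is in clear view. Going to the starting side (φ≈155°), I'll retreat outside the rim and then go down.

```bash
cat >> h.py <<'E'
C=np.array([.5635,.1605])
def pol(phi,rad,z): a=np.radians(phi); return [C[0]+rad*np.cos(a),C[1]+rad*np.sin(a),z]
EPS=35
def ring(phis,rads,zs,eps=None):
    e=EPS if eps is None else eps
    rows([pol(p,r_,z) for p,r_,z in zip(phis,rads,zs)],[(p+90+e+180)%360-180 for p in phis])
E
python3 - <<'E'
from h import *
s=st(); p0=np.array(s['position']); p1=np.array(pol(155,.085,.12))
k=np.linspace(0,1,14)[1:]
rows([p0+(p1-p0)*min(1,a*1.1) for a in k],[-2.2-77.8*a for a in k])
E
```

```text
t 2.9 pos [0.5728 0.0993 0.1547] yaw -2.2 tilt -1.0 q [-0.03  0.75 -0.39  1.76  0.41  0.71 -0.67] F [ 0.  -0.1  0.4] w 0.0001
[-0.26, 0.1, -0.25, 0.02, 1.0, 0.0, 0],
[-0.53, 0.2, -0.51, 0.02, 2.0, 0.0, 0],
[-0.79, 0.29, -0.76, 0.02, 2.99, 0.0, 0],
[-1.06, 0.39, -1.01, 0.02, 3.99, 0.01, 0],
[-1.32, 0.49, -1.27, 0.02, 4.99, 0.01, 0],
[-1.59, 0.59, -1.52, 0.02, 5.98, 0.01, 0],
[-1.85, 0.69, -1.78, 0.02, 6.98, 0.01, 0],
[-2.11, 0.79, -2.03, 0.02, 7.98, 0.01, 0],
[-2.38, 0.88, -2.28, 0.02, 8.98, 0.01, 0],
[-2.64, 0.98, -2.54, 0.02, 9.97, 0.01, 0],
[-2.91, 1.08, -2.79, 0.02, 10.97, 0.01, 0],
[-3.12, 1.16, -3.0, 0.02, 11.97, 0.01, 0],
[-3.12, 1.16, -3.0, 0.02, 12.97, 0.01, 0],
```

Request:
play_rows([
  [[-0.3,0,-0.3,0,1.1,0,0],[-0.7,0,-0.6,0,2.2,0,0],[-1.0,0.1,-0.9,0,3.3,0,0],[-1.3,0.2,-1.3,0,4.4,0,0],[-1.7,0.3,-1.6,0,5.5,0,0],[-2.0,0.4,-1.9,0,6.6,0,0],[-2.3,0.6,-2.2,0,7.7,0,0],[-2.6,0.8,-2.5,0,8.8,0,0],[-2.9,1.0,-2.8,0,9.9,0,0],[-3.1,1.2,-3.0,0,11.0,0,0]],
])

```text
clock: 3.73
position: [0.4856, 0.1972, 0.1192]
tool_rot: [-0.387, 2.017, -2.014]
force: [-0.5, 0.9, -0.5]
width: 0.0002
```

```bash
python3 - <<'E'
from h import *
st()
ring([155]*7,[.085,.085,.085,.08,.075,.07,.066],[.1,.08,.06,.045,.04,.04,.04])
E
```

```text
t 3.73 pos [0.4856 0.1972 0.1192] yaw -68.4 tilt -1.0 q [-0.46  0.73 -0.02  1.97  0.03  0.44 -1.7 ] F [-0.5  0.9 -0.5] w 0.0002
[-0.02, 0.64, 0.04, 0.02, 1.94, 0.01, 0],
[-0.02, 1.31, 0.04, 0.02, 1.94, 0.01, 0],
[-0.02, 1.97, 0.04, 0.02, 1.94, 0.01, 0],
[-0.14, 2.47, 0.16, 0.02, 1.94, 0.01, 0],
[-0.25, 2.64, 0.28, 0.02, 1.94, 0.01, 0],
[-0.36, 2.64, 0.4, 0.02, 1.94, 0.01, 0],
[-0.46, 2.64, 0.5, 0.02, 1.94, 0.01, 0],
```

Request:
play_rows([
  [[0,0.5,0,0,1.0,0,0],[0,1.1,0,0,1.9,0,0],[0,1.7,0,0,1.9,0,0],[0,2.2,0,0,1.9,0,0],[-0.1,2.5,0.1,0,1.9,0,0],[-0.2,2.64,0.2,0,1.9,0,0],[-0.3,2.64,0.3,0,1.9,0,0],[-0.4,2.64,0.4,0,1.9,0,0],[-0.4,2.64,0.4,0,1.9,0,0]],
])

```text
clock: 4.48
position: [0.5032, 0.1899, 0.0409]
tool_rot: [-0.188, 2.13, -2.126]
force: [0.0, 0.1, 0.1]
width: -0.0003
```

```bash
python3 - <<'E'
from h import *
st()
cv2.imwrite('pics/w4.png',vision.capture('wrist'))
st()
n=10
ring(155+np.array([0,1,3,6,10,15,20,25,30,35]),[.064,.061,.0590]+[.0580]*7,[.039]*10)
E
```

```text
t 4.48 pos [0.5032 0.1899 0.0409] yaw -79.9 tilt -1.0 q [-0.45  0.88  0.01  1.97 -0.04  0.29 -1.8 ] F [0.  0.1 0.1] w -0.0003
t 4.53 pos [0.5025 0.1902 0.0409] yaw -79.8 tilt -1.0 q [-0.45  0.88  0.01  1.97 -0.04  0.29 -1.8 ] F [-0.5  0.1  0.4] w -0.0002
[-0.08, 0.06, 0.11, 0.02, 0.03, -0.01, 0],
[-0.15, 0.06, 0.19, 0.02, -0.14, -0.01, 0],
[-0.16, 0.06, 0.29, 0.02, -0.47, -0.01, 0],
[-0.14, 0.06, 0.39, 0.02, -0.97, -0.01, 0],
[-0.08, 0.06, 0.51, 0.02, -1.64, -0.01, 0],
[-0.01, 0.06, 0.67, 0.02, -2.47, -0.01, 0],
[0.04, 0.06, 0.83, 0.02, -3.3, -0.01, 0],
[0.08, 0.06, 0.99, 0.02, -4.14, -0.01, 0],
[0.1, 0.06, 1.16, 0.02, -4.97, -0.01, 0],
[0.11, 0.06, 1.33, 0.02, -5.8, -0.01, 0],
```

View pics/w4.png

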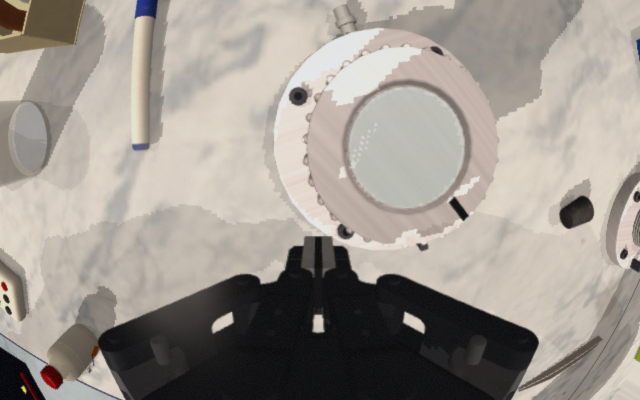

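The fingertip is beside the rim at (318,240), the index line is at (459,207) and the pointer at (422,245). Making the first short push to test contact.

Request:
play_rows([
  [[-0.08,0.06,0.1,0,0,0,0],[-0.15,0.06,0.2,0,-0.1,0,0],[-0.16,0.06,0.3,0,-0.5,0,0],[-0.14,0.06,0.4,0,-1.0,0,0],[-0.08,0.06,0.5,0,-1.6,0,0],[-0.01,0.06,0.67,0,-2.5,0,0],[0.04,0.06,0.83,0,-3.3,0,0],[0.08,0.06,1.0,0,-4.1,0,0],[0.1,0.06,1.16,0,-5.0,0,0],[0.11,0.06,1.33,0,-5.8,0,0]],
])

```text
clock: 5.37
position: [0.5057, 0.1513, 0.0392]
tool_rot: [-0.732, 1.759, -1.752]
force: [-0.6, 2.9, 0.8]
width: -0.0003
```

```bash
cat >> h.py <<'E'
def tp(s):
    d=np.array(s['position'])[:2]-C; a=np.arctan2(d[1],d[0]); F=np.array(s['force'])
    u=np.array([np.cos(a),np.sin(a)]);print('phi',np.degrees(a).round(1),'rad',np.hypot(*d).round(4),'Frad',(F[:2]@u).round(1),'Ftan',(F[:2]@np.array([-u[1],u[0]])).round(1))
    return np.degrees(a)
E
python3 - <<'E'
from h import *
s=st();tp(s)
cv2.imwrite('pics/w5.png',vision.capture('wrist'))
s=st();p=tp(s)
E
```

```text
t 5.37 pos [0.5057 0.1513 0.0392] yaw -44.6 tilt -1.0 q [-0.32  0.88 -0.1   1.99  0.27  0.28 -1.42] F [-0.6  2.9  0.8] w -0.0003
phi -171.0 rad 0.0586 Frad 0.1 Ftan -3.0
t 5.42 pos [0.5059 0.1495 0.0391] yaw -44.6 tilt -1.0 q [-0.31  0.88 -0.1   1.99  0.27  0.28 -1.41] F [-0.6  2.1  1.6] w 0.0002
phi -169.2 rad 0.0587 Frad 0.2 Ftan -2.2
```

View pics/w5.png

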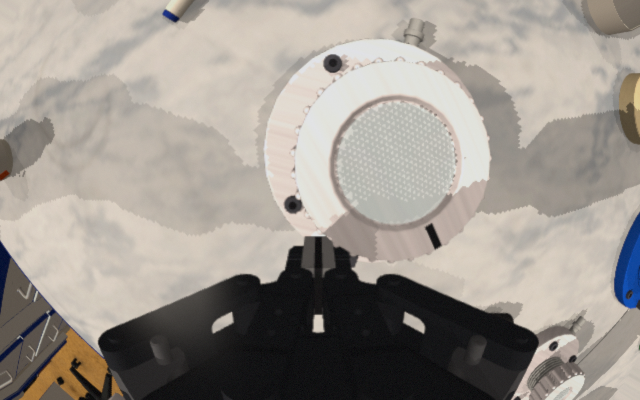

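The fingertip is in a knurl gap and the push is positive, with 3 N tangential and about 0 radial. The line is at (433,236). I'll automate the line reading.

```bash
cat >> h.py <<'E'
def lineang(im,s,turn=0.5):
    z=.054+.0025*turn
    g=im.max(axis=2).astype(np.float32); A=np.arange(-180,180,.25); out=np.full(len(A),255.)
    V=[]
    for rad in np.linspace(.0345,.043,9):
        uv=np.array([wproj([C[0]+rad*np.cos(np.radians(a)),C[1]+rad*np.sin(np.radians(a)),z],s) for a in A],np.float32)
        V.append(cv2.remap(g,uv[None,:,0],uv[None,:,1],cv2.INTER_LINEAR,borderValue=255)[0])
        occl=(uv[:,1]>232)&(abs(uv[:,0]-318)<60); V[-1][occl]=255
    m=np.max(V,axis=0)  # all radii dark
    m=cv2.GaussianBlur(m[None].astype(np.float32),(9,1),0)[0]
    i=m.argmin(); th=m.min()+25; j=[k for k in range(len(A)) if m[k]<th and abs((A[k]-A[i]+180)%360-180)<6]
    a=A[i]+np.mean([(A[k]-A[i]+180)%360-180 for k in j])
    print('line world ang',round(a,1),'min',round(float(m.min())),'n',len(j),'turned from pointer(-150.5) mod 360:',round((a+150.5)%360,1)); return a
E
python3 - <<'E'
from h import *
s=dict(position=[.5057,.1513,.0392],tool_rot=[-0.732, 1.759, -1.752])
lineang(cv2.imread('pics/w5.png'),s,.13)
v=np.load('w2.npy'); lineang(cv2.imread('pics/w2.png'),dict(position=v[:3],tool_rot=v[3:]),.07)
s=dict(position=[0.5032, 0.1899, 0.0409],tool_rot=[-0.188, 2.13, -2.126])
lineang(cv2.imread('pics/w4.png'),s,.07)
s=st();p=tp(s)
ring(p+6*np.arange(1,11),[.058]*10,[.039]*10)
E
```

```text
Traceback (most recent call last):
  File "h.py", line 49, in lineang
    uv=np.array([wproj([C[0]+rad*np.cos(np.radians(a)),C[1]+rad*np.sin(np.radians(a)),z],s) for a in A],np.float32)
                 ~~~~~^^^^^^^^^^^^^^^^^^^^^^^^^^^^^^^^^^^^^^^^^^^^^^^^^^^^^^^^^^^^^^^^^^^^^
  File "h.py", line 30, in wproj
    c=vision.camera_info('wrist'); f=200/np.tan(np.radians(c['fov_y']/2)); T=np.array(c['tool_from_camera'])
ValueError: time passes only in moves, steps and waits
```

```bash
sed -i "s/vision.camera_info(/CI(/" h.py; sed -i "3a from functools import lru_cache\nCI=lru_cache(None)(lambda n: vision.camera_info(n))" h.py; cat > t.py <<'E'
from h import *
s=dict(position=[.5057,.1513,.0392],tool_rot=[-0.732, 1.759, -1.752])
lineang(cv2.imread('pics/w5.png'),s,.13)
v=np.load('w2.npy'); lineang(cv2.imread('pics/w2.png'),dict(position=v[:3],tool_rot=v[3:]),.07)
s=dict(position=[0.5032, 0.1899, 0.0409],tool_rot=[-0.188, 2.13, -2.126])
lineang(cv2.imread('pics/w4.png'),s,.07)
s=st();p=tp(s)
ring(p+6*np.arange(1,11),[.058]*10,[.039]*10)
E
python3 t.py
```

```text
line world ang -105.8 min 23 n 15 turned from pointer(-150.5) mod 360: 44.8
line world ang -125.9 min 42 n 10 turned from pointer(-150.5) mod 360: 24.6
line world ang -126.5 min 23 n 15 turned from pointer(-150.5) mod 360: 24.0
t 5.42 pos [0.5059 0.1495 0.0391] yaw -44.6 tilt -1.0 q [-0.31  0.88 -0.1   1.99  0.27  0.28 -1.41] F [-0.6  2.1  1.6] w 0.0002
phi -169.2 rad 0.0587 Frad 0.2 Ftan -2.2
[0.09, 0.0, 0.18, 0.02, -1.06, -0.01, 0],
[0.18, 0.0, 0.37, 0.02, -2.06, -0.01, 0],
[0.24, 0.0, 0.56, 0.01, -3.06, -0.01, 0],
[0.29, 0.0, 0.75, 0.01, -4.06, -0.02, 0],
[0.32, 0.0, 0.96, 0.01, -5.06, -0.02, 0],
[0.32, 0.0, 1.16, 0.01, -6.06, -0.02, 0],
[0.31, 0.0, 1.36, 0.01, -7.06, -0.02, 0],
[0.27, 0.0, 1.56, 0.01, -8.06, -0.02, 0],
[0.22, 0.0, 1.75, 0.01, -9.06, -0.02, 0],
[0.14, 0.0, 1.94, 0.01, -10.06, -0.02, 0],
```

Request:
play_rows([
  [[0.09,0,0.18,0,-1.0,0,0],[0.18,0,0.37,0,-2.0,0,0],[0.24,0,0.56,0,-3.0,0,0],[0.29,0,0.75,0,-4.0,0,0],[0.32,0,0.96,0,-5.0,0,0],[0.32,0,1.16,0,-6.0,0,0],[0.31,0,1.36,0,-7.0,0,0],[0.27,0,1.56,0,-8.0,0,0],[0.22,0,1.75,0,-9.0,0,0],[0.14,0,1.94,0,-10.0,0,0]],
])

```text
clock: 6.25
position: [0.5432, 0.1049, 0.039]
tool_rot: [-1.327, 1.008, -1.004]
force: [-2.6, 0.8, 0.6]
width: 0.0002
```

```bash
cat > g.py <<'E'
from h import *
import sys
s=st();p=tp(s)
im=vision.capture('wrist'); cv2.imwrite(f"pics/g{s['clock']:.2f}.png",im)
lineang(im,s,float(sys.argv[1]))
s=st();p=tp(s)
k=float(sys.argv[2]) if len(sys.argv)>2 else 6
zz=float(sys.argv[3]) if len(sys.argv)>3 else .039
ring(p+k*np.arange(1,11),[.058]*10,[zz]*10)
E
python3 g.py .3
```

```text
t 6.25 pos [0.5432 0.1049 0.039 ] yaw 15.6 tilt -1.0 q [-0.06  0.92 -0.37  1.9   0.71  0.46 -0.67] F [-2.6  0.8  0.6] w 0.0002
phi -110.1 rad 0.0592 Frad 0.2 Ftan -2.7
line world ang -44.9 min 35 n 14 turned from pointer(-150.5) mod 360: 105.6
t 6.3 pos [0.5449 0.1038 0.0389] yaw 15.8 tilt -1.0 q [-0.05  0.92 -0.37  1.9   0.71  0.46 -0.67] F [ 0.  -1.3 -0.2] w -0.0
phi -108.1 rad 0.0597 Frad 1.2 Ftan 0.4
[0.06, -0.0, 0.21, 0.01, -1.18, -0.01, 0],
[0.14, -0.0, 0.39, 0.01, -2.18, -0.01, 0],
[0.21, -0.0, 0.58, 0.01, -3.18, -0.01, 0],
[0.25, -0.0, 0.78, 0.01, -4.18, -0.01, 0],
[0.28, -0.01, 0.98, 0.01, -5.18, -0.01, 0],
[0.28, -0.01, 1.18, 0.01, -6.18, -0.01, 0],
[0.26, -0.01, 1.38, 0.01, -7.18, -0.01, 0],
[0.22, -0.01, 1.58, 0.01, -8.18, -0.01, 0],
[0.16, -0.01, 1.77, 0.0, -9.18, -0.01, 0],
[0.08, -0.01, 1.96, 0.0, -10.18, -0.01, 0],
```

Request:
play_rows([
  [[0.06,0,0.21,0,-1.2,0,0],[0.14,0,0.39,0,-2.2,0,0],[0.2,0,0.58,0,-3.2,0,0],[0.25,0,0.78,0,-4.2,0,0],[0.27,0,0.98,0,-5.2,0,0],[0.27,0,1.18,0,-6.2,0,0],[0.25,0,1.38,0,-7.2,0,0],[0.21,0,1.58,0,-8.2,0,0],[0.15,0,1.77,0,-9.2,0,0],[0.07,0,1.96,0,-10.2,0,0]],
])

```text
clock: 7.13
position: [0.6015, 0.1152, 0.0383]
tool_rot: [-1.568, 0.18, -0.176]
force: [-1.2, -2.5, 1.2]
width: -0.0001
```

```bash
python3 g.py .45 6 .04
```

```text
t 7.13 pos [0.6015 0.1152 0.0383] yaw 77.0 tilt -1.0 q [ 0.1   1.03 -0.69  1.71  0.92  0.77  0.29] F [-1.2 -2.5  1.2] w -0.0001
phi -50.0 rad 0.0591 Frad 1.2 Ftan -2.5
line world ang -8.2 min 47 n 15 turned from pointer(-150.5) mod 360: 142.2
t 7.18 pos [0.6027 0.1163 0.0384] yaw 77.3 tilt -1.0 q [ 0.1   1.03 -0.69  1.71  0.92  0.77  0.29] F [ 1.3 -2.4  1.1] w 0.0001
phi -48.4 rad 0.0591 Frad 2.6 Ftan -0.6
[0.08, -0.06, 0.19, 0.02, -0.89, -0.01, 0],
[0.17, -0.06, 0.37, 0.02, -1.89, -0.01, 0],
[0.24, -0.06, 0.56, 0.02, -2.89, -0.01, 0],
[0.29, -0.06, 0.76, 0.02, -3.89, -0.01, 0],
[0.32, -0.06, 0.96, 0.02, -4.89, -0.02, 0],
[0.33, -0.06, 1.16, 0.02, -5.89, -0.02, 0],
[0.32, -0.06, 1.36, 0.02, -6.89, -0.02, 0],
[0.29, -0.06, 1.56, 0.02, -7.89, -0.02, 0],
[0.23, -0.06, 1.76, 0.02, -8.89, -0.02, 0],
[0.16, -0.06, 1.95, 0.02, -9.89, -0.02, 0],
```

It slipped two knurl pitches on this side, since the line advanced 37° for 60° of sweep. I'll shift the axis estimate slightly and press 1 mm deeper.

```bash
sed -i 's/^C=np.array.*/C=np.array([.5628,.1612])/' h.py; sed -i 's/\[.058\]\*10/[RR]*10/; s/^zz=/RR=.057\nzz=/' g.py; python3 - <<'E'
from h import *
s=st();p=tp(s); ring(p+6*np.arange(1,11),[.0572]*10,[.040]*10)
E
```

```text
t 7.18 pos [0.6027 0.1163 0.0384] yaw 77.3 tilt -1.0 q [ 0.1   1.03 -0.69  1.71  0.92  0.77  0.29] F [ 1.3 -2.4  1.1] w 0.0001
phi -48.3 rad 0.0601 Frad 2.6 Ftan -0.7
[0.03, -0.06, 0.22, 0.02, -0.9, -0.01, 0],
[0.12, -0.06, 0.4, 0.02, -1.9, -0.01, 0],
[0.19, -0.06, 0.59, 0.02, -2.9, -0.01, 0],
[0.24, -0.06, 0.78, 0.02, -3.9, -0.01, 0],
[0.27, -0.06, 0.98, 0.02, -4.9, -0.02, 0],
[0.28, -0.06, 1.18, 0.02, -5.9, -0.02, 0],
[0.27, -0.06, 1.38, 0.02, -6.9, -0.02, 0],
[0.23, -0.06, 1.58, 0.02, -7.9, -0.02, 0],
[0.18, -0.06, 1.77, 0.02, -8.9, -0.02, 0],
[0.11, -0.06, 1.95, 0.02, -9.9, -0.02, 0],
```

View pics/g7.13.png

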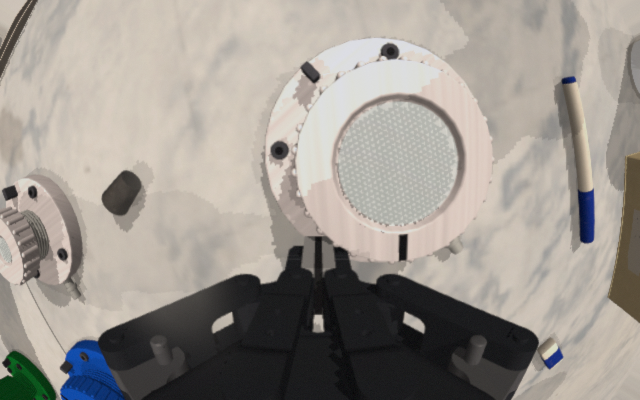

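Request:
play_rows([
  [[0,-0.06,0.22,0,-0.9,0,0],[0.08,-0.06,0.4,0,-1.9,0,0],[0.15,-0.06,0.59,0,-2.9,0,0],[0.22,-0.06,0.78,0,-3.9,0,0],[0.26,-0.06,0.98,0,-4.9,0,0],[0.28,-0.06,1.18,0,-5.9,0,0],[0.27,-0.06,1.38,0,-6.9,0,0],[0.23,-0.06,1.58,0,-7.9,0,0],[0.18,-0.06,1.77,0,-8.9,0,0],[0.11,-0.06,1.95,0,-9.9,0,0]],
])

```text
clock: 8.02
position: [0.6212, 0.1703, 0.0394]
tool_rot: [-1.482, -0.635, 0.635]
force: [6.2, -1.6, -2.3]
width: -0.0003
```

```bash
python3 g.py .57 6 .04
```

```text
t 8.02 pos [0.6212 0.1703 0.0394] yaw 136.5 tilt -1.0 q [ 0.1   1.13 -0.91  1.6   1.05  0.97  1.2 ] F [ 6.2 -1.6 -2.3] w -0.0003
phi 8.9 rad 0.0592 Frad 5.9 Ftan -2.6
line world ang 51.5 min 50 n 15 turned from pointer(-150.5) mod 360: 202.0
t 8.07 pos [0.6208 0.1723 0.0396] yaw 136.9 tilt -1.0 q [ 0.1   1.13 -0.91  1.6   1.05  0.97  1.21] F [ 6.2 -1.4 -3.2] w 0.0002
phi 10.9 rad 0.0591 Frad 5.8 Ftan -2.5
[0.05, -0.02, 0.21, 0.03, -0.82, -0.01, 0],
[0.14, -0.02, 0.38, 0.03, -1.82, -0.01, 0],
[0.21, -0.02, 0.57, 0.03, -2.82, -0.02, 0],
[0.27, -0.02, 0.76, 0.03, -3.82, -0.02, 0],
[0.3, -0.02, 0.96, 0.03, -4.82, -0.02, 0],
[0.31, -0.02, 1.16, 0.03, -5.82, -0.02, 0],
[0.3, -0.02, 1.36, 0.03, -6.82, -0.02, 0],
[0.27, -0.02, 1.55, 0.03, -7.82, -0.02, 0],
[0.22, -0.02, 1.74, 0.03, -8.82, -0.03, 0],
[0.14, -0.02, 1.93, 0.03, -9.82, -0.03, 0],
```

Request:
play_rows([
  [[0.05,0,0.21,0,-0.8,0,0],[0.14,0,0.38,0,-1.8,0,0],[0.21,0,0.57,0,-2.8,0,0],[0.27,0,0.76,0,-3.8,0,0],[0.3,0,0.96,0,-4.8,0,0],[0.31,0,1.16,0,-5.8,0,0],[0.3,0,1.36,0,-6.8,0,0],[0.27,0,1.55,0,-7.8,0,0],[0.22,0,1.74,0,-8.8,0,0],[0.14,0,1.93,0,-9.8,0,0]],
])

```text
clock: 8.9
position: [0.583, 0.2157, 0.0397]
tool_rot: [-1.073, -1.41, 1.407]
force: [3.3, 1.6, -0.1]
width: -0.0001
```

```bash
python3 g.py .7 6 .04
```

```text
t 8.9 pos [0.583  0.2157 0.0397] yaw -164.3 tilt -1.0 q [ 0.09  1.17 -1.06  1.68  1.18  1.06  2.03] F [ 3.3  1.6 -0.1] w -0.0001
phi 69.6 rad 0.0581 Frad 2.6 Ftan -2.6
line world ang 113.6 min 40 n 14 turned from pointer(-150.5) mod 360: 264.1
t 8.95 pos [0.5813 0.2163 0.0396] yaw -164.0 tilt -1.0 q [ 0.09  1.17 -1.06  1.68  1.18  1.06  2.04] F [1.2 2.  0.7] w -0.0002
phi 71.5 rad 0.0581 Frad 2.3 Ftan -0.5
[0.07, -0.01, 0.19, 0.02, -1.07, -0.02, 0],
[0.16, -0.01, 0.37, 0.02, -2.07, -0.02, 0],
[0.23, -0.02, 0.56, 0.02, -3.07, -0.03, 0],
[0.27, -0.02, 0.75, 0.02, -4.07, -0.03, 0],
[0.3, -0.02, 0.95, 0.02, -5.07, -0.03, 0],
[0.3, -0.02, 1.15, 0.02, -6.07, -0.03, 0],
[0.29, -0.02, 1.34, 0.02, -7.07, -0.03, 0],
[0.25, -0.02, 1.54, 0.01, -8.07, -0.03, 0],
[0.2, -0.02, 1.73, 0.01, -9.07, -0.03, 0],
[0.12, -0.02, 1.92, 0.01, -10.07, -0.03, 0],
```

Now at 264° from tight. The wrist is near its range, so I'll back off radially, lift, and unwind to start the second stroke.

```bash
python3 - <<'E'
from h import *
s=st()
a=pol(71.5,.085,.10);b=pol(175,.085,.10)
P=[pol(71.5,.068,.041),pol(71.5,.078,.045),pol(71.5,.085,.065),pol(71.5,.085,.085)]+[list(np.array(a)+(np.array(b)-a)*k) for k in np.linspace(0,1,8)[1:]]
rows(P,[196,193]+[193-6.9*i for i in range(1,10)])
E
```

```text
t 8.95 pos [0.5813 0.2163 0.0396] yaw -164.0 tilt -1.0 q [ 0.09  1.17 -1.06  1.68  1.18  1.06  2.04] F [1.2 2.  0.7] w -0.0002
[0.27, -0.05, -0.19, 0.02, 0.01, -0.02, 0],
[0.55, -0.18, -0.38, 0.03, 0.51, -0.02, 0],
[0.74, -0.85, -0.51, 0.03, 1.66, -0.02, 0],
[0.74, -1.51, -0.51, 0.03, 2.81, -0.02, 0],
[0.55, -2.01, 0.09, 0.03, 3.96, -0.02, 0],
[0.36, -2.02, 0.7, 0.03, 5.11, -0.01, 0],
[0.17, -2.02, 1.31, 0.03, 6.26, -0.01, 0],
[-0.02, -2.02, 1.92, 0.03, 7.41, -0.01, 0],
[-0.21, -2.02, 2.52, 0.03, 8.56, -0.01, 0],
[-0.39, -2.02, 3.13, 0.03, 9.71, -0.01, 0],
[-0.58, -2.02, 3.74, 0.03, 10.86, -0.01, 0],
```

Request:
play_rows([
  [[0.27,-0.05,-0.19,0,0,0,0],[0.55,-0.2,-0.38,0,0.5,0,0],[0.74,-0.8,-0.5,0,1.6,0,0],[0.74,-1.5,-0.5,0,2.8,0,0],[0.55,-2.0,0.1,0,4.0,0,0],[0.36,-2.0,0.7,0,5.1,0,0],[0.17,-2.0,1.3,0,6.3,0,0],[0,-2.0,1.9,0,7.4,0,0],[-0.2,-2.0,2.5,0,8.6,0,0],[-0.4,-2.0,3.1,0,9.7,0,0]],
])

```text
clock: 9.78
position: [0.4943, 0.1791, 0.0995]
tool_rot: [-1.476, -0.645, 0.641]
force: [-0.4, 0.6, 0.6]
width: -0.0
```

```bash
cat > ret.py <<'E'
from h import *
import sys
yaw_t,phi_t,rad_t,z_t=map(float,sys.argv[1:5])
s=st();tp(s); R=Ro.from_rotvec(s['tool_rot']).as_matrix(); y=np.degrees(np.arctan2(R[1,2],R[0,2]))
if y<yaw_t: y+=360
b=np.array(pol(phi_t,rad_t,z_t)); a=np.array(s['position']); n=min(int(np.ceil((y-yaw_t)/6.9)),10)
f=float(sys.argv[5]) if len(sys.argv)>5 else 1
rows([a+(b-a)*min(1,k/10/f) for k in range(1,n+1)],[max(y-6.9*k,yaw_t) for k in range(1,n+1)])
E
python3 ret.py -60 175 .085 .10
```

```text
t 9.78 pos [0.4943 0.1791 0.0995] yaw 137.1 tilt -1.0 q [ 0.09  0.94 -0.94  1.95  1.06  0.85  0.94] F [-0.4  0.6  0.6] w -0.0
phi 165.4 rad 0.0708 Frad 0.5 Ftan -0.4
[-0.06, -0.0, 0.02, 0.03, 1.15, 0.01, 0],
[-0.12, -0.0, 0.03, 0.03, 2.3, 0.01, 0],
[-0.19, -0.0, 0.05, 0.03, 3.45, 0.01, 0],
[-0.25, -0.01, 0.06, 0.02, 4.6, 0.01, 0],
[-0.31, -0.01, 0.08, 0.02, 5.75, 0.02, 0],
[-0.37, -0.01, 0.09, 0.02, 6.9, 0.02, 0],
[-0.44, -0.01, 0.11, 0.02, 8.05, 0.02, 0],
[-0.5, -0.01, 0.13, 0.02, 9.2, 0.02, 0],
[-0.56, -0.01, 0.14, 0.02, 10.35, 0.02, 0],
[-0.62, -0.02, 0.16, 0.02, 11.5, 0.02, 0],
```

Request:
play_rows([
  [[-0.1,0,0,0,1.15,0,0],[-0.1,0,0,0,2.3,0,0],[-0.2,0,0,0,3.45,0,0],[-0.3,0,0.1,0,4.6,0,0],[-0.3,0,0.1,0,5.75,0,0],[-0.4,0,0.1,0,6.9,0,0],[-0.4,0,0.1,0,8.05,0,0],[-0.5,0,0.1,0,9.2,0,0],[-0.6,0,0.1,0,10.35,0,0],[-0.6,0,0.15,0,11.5,0,0]],
])

```text
clock: 10.62
position: [0.4788, 0.1687, 0.0996]
tool_rot: [-1.55, 0.307, -0.312]
force: [0.4, -0.4, -0.2]
width: -0.0002
```

```bash
python3 ret.py -60 175 .085 .10
```

```text
t 10.62 pos [0.4788 0.1687 0.0996] yaw 67.4 tilt -1.0 q [-0.04  0.83 -0.67  2.01  0.91  0.62 -0.15] F [ 0.4 -0.4 -0.2] w -0.0002
phi 174.9 rad 0.0843 Frad -0.4 Ftan 0.3
[-0.0, -0.0, -0.0, 0.01, 1.15, 0.03, 0],
[-0.0, -0.0, -0.0, 0.0, 2.3, 0.03, 0],
[-0.01, -0.0, -0.0, 0.0, 3.45, 0.03, 0],
[-0.01, -0.01, -0.01, 0.0, 4.6, 0.03, 0],
[-0.01, -0.01, -0.01, -0.0, 5.75, 0.03, 0],
[-0.01, -0.01, -0.01, -0.0, 6.9, 0.03, 0],
[-0.01, -0.01, -0.01, -0.01, 8.05, 0.03, 0],
[-0.02, -0.01, -0.01, -0.01, 9.2, 0.03, 0],
[-0.02, -0.01, -0.01, -0.01, 10.35, 0.03, 0],
[-0.02, -0.01, -0.01, -0.01, 11.5, 0.03, 0],
```

Request:
play_rows([
  [[0,0,0,0,1.15,0,0],[0,0,0,0,2.3,0,0],[0,0,0,0,3.45,0,0],[0,0,0,0,4.6,0,0],[0,0,0,0,5.75,0,0],[0,0,0,0,6.9,0,0],[0,0.1,0,0,8.05,0,0],[0,0.3,0,0,9.2,0,0],[0,0.6,0,0,10.35,0,0],[0,0.9,0,0,11.5,0,0]],
])

```text
clock: 11.45
position: [0.4797, 0.1697, 0.0728]
tool_rot: [-1.187, 1.235, -1.241]
force: [-1.3, -0.3, -0.2]
width: -0.0002
```

```bash
python3 - <<'E'
from h import *
s=st();tp(s);im=vision.capture('wrist'); cv2.imwrite('pics/g10b.png',im); lineang(im,s,.73)
s=st();tp(s)
P=[pol(175,r_,z) for r_,z in [(.085,.065),(.082,.055),(.078,.046),(.074,.042),(.070,.041),(.066,.041),(.063,.041)]]
rows(P,[-7,-14,-21,-28,-35,-42,-49] if 0 else [max(-3-6.9*i,-60) for i in range(1,8)])
E
```

```text
t 11.45 pos [0.4797 0.1697 0.0728] yaw -2.3 tilt -1.0 q [-0.25  0.82 -0.3   2.04  0.64  0.38 -1.1 ] F [-1.3 -0.3 -0.2] w -0.0002
phi 174.2 rad 0.0835 Frad 1.2 Ftan 0.4
line world ang -119.2 min 25 n 47 turned from pointer(-150.5) mod 360: 31.2
t 11.5 pos [0.4788 0.1695 0.0714] yaw -2.5 tilt -1.0 q [-0.25  0.82 -0.3   2.04  0.64  0.38 -1.1 ] F [-0.4  0.6 -1.1] w 0.0
phi 174.3 rad 0.0844 Frad 0.5 Ftan -0.6
[0.03, 0.21, -0.02, -0.02, 1.23, 0.02, 0],
[0.03, 0.55, 0.08, -0.02, 2.38, 0.01, 0],
[0.04, 0.85, 0.21, -0.03, 3.53, 0.01, 0],
[0.05, 0.98, 0.34, -0.03, 4.68, 0.01, 0],
[0.05, 1.02, 0.48, -0.03, 5.83, 0.01, 0],
[0.06, 1.02, 0.61, -0.03, 6.98, 0.01, 0],
[0.06, 1.02, 0.71, -0.03, 8.13, 0.01, 0],
```

Request:
play_rows([
  [[0,0.2,0,0,1.15,0,0],[0,0.4,0,0,2.3,0,0],[0,0.6,0,0,3.45,0,0],[0,0.8,0.1,0,4.6,0,0],[0,0.95,0.2,0,5.75,0,0],[0,1.0,0.3,0,6.9,0,0],[0,1.0,0.4,0,8.05,0,0],[0,1.0,0.5,0,9.2,0,0],[0,1.0,0.6,0,9.6,0,0],[0.05,1.0,0.65,0,9.6,0,0]],
])

```text
clock: 12.33
position: [0.4991, 0.1682, 0.0418]
tool_rot: [-0.511, 1.925, -1.929]
force: [0.5, 0.8, 0.1]
width: -0.0001
```

```bash
python3 - <<'E'
from h import *
s=st();tp(s);im=vision.capture('wrist'); cv2.imwrite('pics/g11.png',im); lineang(im,s,.73)
s=st();p=tp(s)
ring(175+np.array([0,0,1,3,6,10,15,21,27,33]),[.063,.060,.058]+[.0572]*7,[.041]*10)
E
```

```text
t 12.33 pos [0.4991 0.1682 0.0418] yaw -60.1 tilt -1.0 q [-0.37  0.87 -0.08  2.    0.23  0.28 -1.69] F [0.5 0.8 0.1] w -0.0001
phi 173.7 rad 0.0641 Frad -0.4 Ftan -0.8
line world ang 116.0 min 76 n 15 turned from pointer(-150.5) mod 360: 266.5
t 12.38 pos [0.4991 0.1673 0.0417] yaw -60.0 tilt -1.0 q [-0.37  0.87 -0.08  2.    0.23  0.28 -1.69] F [ 0.5 -1.1 -0.3] w -0.0003
phi 174.6 rad 0.0639 Frad -0.6 Ftan 1.0
[-0.02, 0.02, 0.03, -0.03, -0.0, -0.02, 0],
[-0.1, 0.02, 0.09, -0.03, -0.0, -0.02, 0],
[-0.13, 0.03, 0.15, -0.03, -0.17, -0.02, 0],
[-0.12, 0.03, 0.23, -0.03, -0.5, -0.02, 0],
[-0.07, 0.03, 0.31, -0.03, -1.0, -0.02, 0],
[-0.01, 0.03, 0.43, -0.03, -1.67, -0.02, 0],
[0.05, 0.03, 0.58, -0.03, -2.5, -0.02, 0],
[0.11, 0.03, 0.77, -0.03, -3.5, -0.01, 0],
[0.15, 0.03, 0.97, -0.03, -4.5, -0.01, 0],
[0.17, 0.03, 1.17, -0.04, -5.5, -0.01, 0],
```

View pics/g11.png

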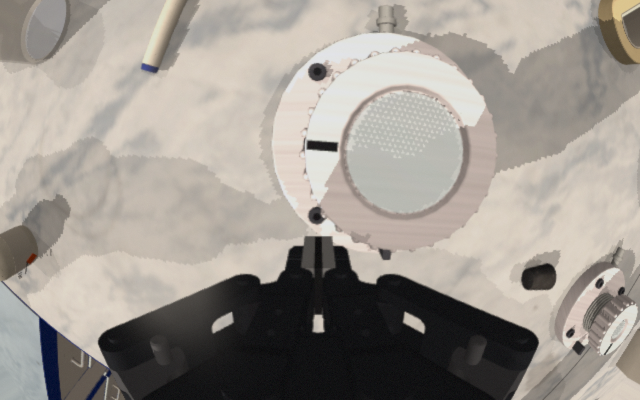

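The line is at (322,146), world angle 116°, so the ring stands at 266°. Starting stroke 2.

Request:
play_rows([
  [[-0.02,0,0.03,0,0,0,0],[-0.1,0,0.09,0,0,0,0],[-0.13,0,0.15,0,-0.2,0,0],[-0.12,0,0.23,0,-0.5,0,0],[-0.07,0,0.31,0,-1.0,0,0],[-0.01,0,0.43,0,-1.7,0,0],[0.05,0,0.58,0,-2.5,0,0],[0.11,0,0.77,0,-3.5,0,0],[0.15,0,0.97,0,-4.5,0,0],[0.17,0,1.17,0,-5.5,0,0]],
])

```text
clock: 13.22
position: [0.5114, 0.1349, 0.0418]
tool_rot: [-0.952, 1.54, -1.543]
force: [-2.3, 1.9, 1.2]
width: -0.0
```

```bash
python3 g.py .8 6.5 .041
```

```text
t 13.22 pos [0.5114 0.1349 0.0418] yaw -26.5 tilt -1.0 q [-0.22  0.88 -0.2   1.99  0.51  0.32 -1.31] F [-2.3  1.9  1.2] w -0.0
phi -152.9 rad 0.0577 Frad 1.2 Ftan -2.7
line world ang 141.8 min 47 n 15 turned from pointer(-150.5) mod 360: 292.2
t 13.27 pos [0.5123 0.1329 0.0418] yaw -26.4 tilt -1.0 q [-0.22  0.88 -0.2   1.98  0.51  0.32 -1.3 ] F [0.3 0.1 1.1] w -0.0001
phi -150.7 rad 0.0579 Frad -0.3 Ftan 0.1
[0.09, 0.03, 0.2, -0.03, -1.2, 0.01, 0],
[0.18, 0.03, 0.4, -0.03, -2.29, 0.01, 0],
[0.24, 0.03, 0.6, -0.03, -3.37, 0.01, 0],
[0.29, 0.03, 0.81, -0.03, -4.45, 0.01, 0],
[0.31, 0.03, 1.03, -0.03, -5.54, 0.01, 0],
[0.3, 0.03, 1.24, -0.03, -6.62, 0.02, 0],
[0.27, 0.03, 1.46, -0.03, -7.7, 0.02, 0],
[0.22, 0.03, 1.66, -0.03, -8.79, 0.02, 0],
[0.14, 0.03, 1.87, -0.03, -9.87, 0.02, 0],
[0.04, 0.03, 2.06, -0.03, -10.95, 0.02, 0],
```

Request:
play_rows([
  [[0.09,0,0.2,0,-1.2,0,0],[0.17,0,0.4,0,-2.3,0,0],[0.24,0,0.6,0,-3.4,0,0],[0.28,0,0.81,0,-4.5,0,0],[0.3,0,1.03,0,-5.5,0,0],[0.29,0,1.24,0,-6.6,0,0],[0.26,0,1.46,0,-7.7,0,0],[0.21,0,1.66,0,-8.8,0,0],[0.13,0,1.87,0,-9.9,0,0],[0.03,0,2.06,0,-10.9,0,0]],
])

```text
clock: 14.1
position: [0.5662, 0.1023, 0.0417]
tool_rot: [-1.462, 0.691, -0.695]
force: [-3.2, -2.3, 1.6]
width: -0.0002
```

```bash
python3 g.py 1 6.5 .041
```

```text
t 14.1 pos [0.5662 0.1023 0.0417] yaw 39.2 tilt -1.0 q [ 0.05  0.96 -0.55  1.83  0.86  0.61 -0.37] F [-3.2 -2.3  1.6] w -0.0002
phi -86.7 rad 0.059 Frad 2.1 Ftan -3.3
line world ang -151.5 min 26 n 15 turned from pointer(-150.5) mod 360: 359.0
t 14.15 pos [0.5679 0.1022 0.0416] yaw 39.3 tilt -1.0 q [ 0.05  0.96 -0.56  1.83  0.86  0.61 -0.36] F [-0.2 -2.   1.2] w -0.0
phi -85.0 rad 0.0592 Frad 2.0 Ftan -0.4
[0.05, 0.02, 0.23, 0.01, -1.19, 0.05, 0],
[0.14, 0.02, 0.42, 0.02, -2.28, 0.04, 0],
[0.21, 0.02, 0.63, 0.02, -3.36, 0.04, 0],
[0.25, 0.02, 0.84, 0.02, -4.44, 0.04, 0],
[0.27, 0.02, 1.05, 0.02, -5.53, 0.04, 0],
[0.26, 0.02, 1.27, 0.03, -6.61, 0.04, 0],
[0.24, 0.02, 1.48, 0.03, -7.69, 0.04, 0],
[0.18, 0.02, 1.69, 0.03, -8.78, 0.04, 0],
[0.1, 0.02, 1.89, 0.03, -9.86, 0.04, 0],
[0.01, 0.02, 2.08, 0.04, -10.94, 0.03, 0],
```

View pics/g14.10.png

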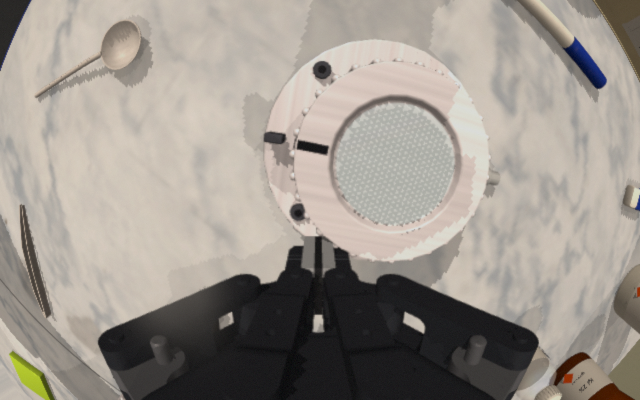

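Request:
play_rows([
  [[0.03,0,0.23,0,-1.2,0,0],[0.11,0,0.42,0,-2.3,0,0],[0.18,0,0.63,0,-3.4,0,0],[0.22,0,0.84,0,-4.5,0,0],[0.24,0,1.05,0,-5.5,0,0],[0.23,0,1.27,0,-6.6,0,0],[0.21,0,1.48,0,-7.7,0,0],[0.15,0,1.69,0,-8.8,0,0],[0.08,0,1.89,0,-9.9,0,0],[-0.01,0,2.08,0,-10.9,0,0]],
])

```text
clock: 14.98
position: [0.6177, 0.1393, 0.0416]
tool_rot: [-1.57, -0.205, 0.2]
force: [0.2, -4.1, 3.0]
width: 0.0003
```

```bash
python3 g.py 1.15 6.5 .0415
```

```text
t 14.98 pos [0.6177 0.1393 0.0416] yaw 104.7 tilt -1.0 q [ 0.13  1.09 -0.84  1.64  1.01  0.9   0.7 ] F [ 0.2 -4.1  3. ] w 0.0003
phi -21.7 rad 0.0591 Frad 1.7 Ftan -3.7
line world ang -86.2 min 31 n 15 turned from pointer(-150.5) mod 360: 64.2
t 15.03 pos [0.6182 0.1412 0.0417] yaw 105.0 tilt -1.0 q [ 0.12  1.09 -0.84  1.64  1.01  0.9   0.7 ] F [ 4.4 -3.8  0.6] w -0.0002
phi -19.8 rad 0.0589 Frad 5.4 Ftan -2.1
[0.06, 0.0, 0.22, 0.07, -1.11, 0.03, 0],
[0.15, 0.0, 0.42, 0.07, -2.19, 0.03, 0],
[0.22, 0.0, 0.62, 0.07, -3.28, 0.02, 0],
[0.27, -0.0, 0.83, 0.08, -4.36, 0.02, 0],
[0.29, -0.0, 1.04, 0.08, -5.44, 0.01, 0],
[0.28, -0.0, 1.26, 0.08, -6.53, 0.01, 0],
[0.26, -0.0, 1.47, 0.08, -7.61, 0.0, 0],
[0.2, -0.01, 1.68, 0.08, -8.69, 0.0, 0],
[0.13, -0.01, 1.88, 0.08, -9.78, -0.0, 0],
[0.03, -0.01, 2.08, 0.08, -10.86, -0.01, 0],
```

Following one turn with no slip, the ring is at 424°. Carrying on.

Request:
play_rows([
  [[0.04,0,0.22,0,-1.1,0,0],[0.13,0,0.42,0,-2.2,0,0],[0.2,0,0.62,0,-3.3,0,0],[0.25,0,0.83,0,-4.4,0,0],[0.28,0,1.04,0,-5.4,0,0],[0.28,0,1.26,0,-6.5,0,0],[0.26,0,1.47,0,-7.6,0,0],[0.2,0,1.68,0,-8.7,0,0],[0.13,0,1.88,0,-9.8,0,0],[0.03,0,2.08,0,-10.9,0,0]],
])

```text
clock: 15.87
position: [0.6046, 0.2015, 0.0416]
tool_rot: [-1.294, -1.089, 1.084]
force: [3.2, -1.7, 3.0]
width: 0.0002
```

```bash
python3 g.py 1.35 6.5 .042
```

```text
t 15.87 pos [0.6046 0.2015 0.0416] yaw 170.4 tilt -0.9999 q [ 0.1   1.17 -1.02  1.63  1.15  1.05  1.67] F [ 3.2 -1.7  3. ] w 0.0002
phi 43.9 rad 0.0581 Frad 1.1 Ftan -3.5
line world ang -20.6 min 29 n 14 turned from pointer(-150.5) mod 360: 129.9
t 15.92 pos [0.603  0.2031 0.0416] yaw 170.8 tilt -1.0 q [ 0.1   1.17 -1.03  1.63  1.15  1.05  1.67] F [ 2.5 -0.1  2.1] w 0.0003
phi 46.2 rad 0.0581 Frad 1.6 Ftan -1.9
[0.08, -0.02, 0.2, 0.07, -1.14, -0.04, 0],
[0.17, -0.02, 0.4, 0.07, -2.22, -0.04, 0],
[0.24, -0.02, 0.6, 0.07, -3.3, -0.05, 0],
[0.29, -0.02, 0.82, 0.06, -4.39, -0.05, 0],
[0.31, -0.02, 1.03, 0.06, -5.47, -0.05, 0],
[0.3, -0.03, 1.25, 0.06, -6.55, -0.06, 0],
[0.27, -0.03, 1.46, 0.06, -7.64, -0.06, 0],
[0.22, -0.03, 1.67, 0.05, -8.72, -0.06, 0],
[0.15, -0.03, 1.87, 0.05, -9.8, -0.07, 0],
[0.05, -0.03, 2.06, 0.05, -10.89, -0.07, 0],
```

```bash
python3 - <<'E'
from h import *
s=st();p=tp(s)
ph=[46.2+6.5*i for i in range(1,6)]; e=ph[-1]
P=[pol(a,.0572,.042) for a in ph]+[pol(e,.0572,.042),pol(e,.066,.043),pol(e,.076,.05),pol(e,.082,.07),pol(e,.082,.09)]
y=[a+125 for a in ph]
rows(P,[(v+180)%360-180 for v in y+[y[-1],y[-1],y[-1]-3,y[-1]-9.9,y[-1]-16.8]])
E
```

```text
t 15.92 pos [0.603  0.2031 0.0416] yaw 170.8 tilt -1.0 q [ 0.1   1.17 -1.03  1.63  1.15  1.05  1.67] F [ 2.5 -0.1  2.1] w 0.0003
phi 46.2 rad 0.0581 Frad 1.6 Ftan -1.9
[0.09, -0.02, 0.2, 0.07, -1.14, -0.04, 0],
[0.18, -0.02, 0.4, 0.07, -2.23, -0.04, 0],
[0.25, -0.02, 0.6, 0.07, -3.31, -0.05, 0],
[0.29, -0.02, 0.82, 0.06, -4.39, -0.05, 0],
[0.31, -0.02, 1.03, 0.06, -5.48, -0.05, 0],
[0.31, -0.02, 1.03, 0.06, -5.48, -0.05, 0],
[0.61, -0.06, 1.02, 0.06, -5.48, -0.05, 0],
[0.94, -0.29, 1.01, 0.06, -4.98, -0.05, 0],
[1.14, -0.96, 0.99, 0.07, -3.83, -0.05, 0],
[1.13, -1.63, 0.99, 0.07, -2.68, -0.04, 0],
```

Request:
play_rows([
  [[0.09,0,0.2,0,-1.1,0,0],[0.18,0,0.4,0,-2.2,0,0],[0.25,0,0.6,0,-3.3,0,0],[0.29,0,0.82,0,-4.4,0,0],[0.31,0,1.03,0,-5.5,0,0],[0.31,0,1.03,0,-5.5,0,0],[0.6,-0.06,1.02,0,-5.5,0,0],[0.94,-0.3,1.0,0,-5.0,0,0],[1.14,-0.95,1.0,0,-3.8,0,0],[1.14,-1.6,1.0,0,-2.7,0,0]],
])

```text
clock: 16.75
position: [0.5776, 0.2439, 0.089]
tool_rot: [-1.16, -1.293, 1.292]
force: [0.6, -0.2, -0.0]
width: 0.0001
```

```bash
python3 - <<'E'
from h import *
s=st();tp(s);im=vision.capture('wrist');cv2.imwrite('pics/r3.png',im);lineang(im,s,1.44)
E
python3 ret.py -30 205 .082 .10
```

```text
t 16.75 pos [0.5776 0.2439 0.089 ] yaw -173.6 tilt -1.0 q [ 0.05  1.11 -1.1   1.65  1.1   1.12  1.88] F [ 0.6 -0.2 -0. ] w 0.0001
phi 79.9 rad 0.084 Frad -0.1 Ftan -0.7
line world ang 14.5 min 52 n 15 turned from pointer(-150.5) mod 360: 165.0
t 16.8 pos [0.5793 0.2455 0.0939] yaw -173.9 tilt -1.0 q [ 0.05  1.11 -1.11  1.64  1.1   1.12  1.88] F [-0.1  2.1  2.3] w -0.0001
phi 78.9 rad 0.0859 Frad 2.0 Ftan 0.5
[-0.36, -0.02, 0.34, 0.09, 1.15, 0.0, 0],
[-0.72, -0.05, 0.69, 0.09, 2.3, 0.01, 0],
[-1.09, -0.07, 1.03, 0.09, 3.45, 0.01, 0],
[-1.45, -0.09, 1.37, 0.09, 4.6, 0.02, 0],
[-1.81, -0.12, 1.72, 0.09, 5.75, 0.02, 0],
[-2.17, -0.14, 2.06, 0.09, 6.9, 0.03, 0],
[-2.53, -0.17, 2.4, 0.09, 8.05, 0.03, 0],
[-2.9, -0.19, 2.74, 0.09, 9.2, 0.04, 0],
[-3.26, -0.21, 3.09, 0.09, 10.35, 0.05, 0],
[-3.62, -0.24, 3.43, 0.09, 11.5, 0.05, 0],
```

View pics/r3.png

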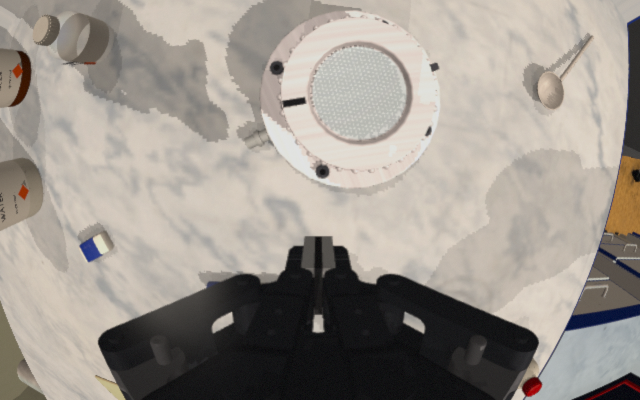

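Ring at 525°, line at (293,102), 195° to go. Unwinding for the last stroke.

Request:
play_rows([
  [[-0.36,0,0.34,0,1.15,0,0],[-0.7,0,0.7,0,2.3,0,0],[-1.1,0,1.0,0,3.45,0,0],[-1.45,0,1.4,0,4.6,0,0],[-1.8,0,1.7,0,5.75,0,0],[-2.2,0,2.0,0,6.9,0,0],[-2.5,0,2.4,0,8.05,0,0],[-2.8,0,2.6,0,9.2,0,0],[-3.0,0,2.8,0,10.35,0,0],[-3.2,0,3.0,0,11.5,0,0]],
])

```text
clock: 17.63
position: [0.4998, 0.1402, 0.093]
tool_rot: [-1.542, -0.369, 0.355]
force: [0.8, 0.5, -0.0]
width: 0.0003
```

```bash
python3 ret.py -55 180 .085 .10
```

```text
t 17.63 pos [0.4998 0.1402 0.093 ] yaw 116.4 tilt -1.0 q [ 0.15  0.93 -0.9   1.99  1.08  0.79  0.63] F [ 0.8  0.5 -0. ] w 0.0003
phi -161.5 rad 0.0664 Frad -0.9 Ftan -0.2
[-0.03, -0.02, 0.1, 0.03, 1.15, 0.08, 0],
[-0.07, -0.05, 0.19, 0.02, 2.3, 0.09, 0],
[-0.1, -0.07, 0.29, 0.02, 3.45, 0.09, 0],
[-0.14, -0.1, 0.38, 0.01, 4.6, 0.09, 0],
[-0.17, -0.12, 0.48, 0.01, 5.75, 0.09, 0],
[-0.2, -0.14, 0.57, 0.0, 6.9, 0.09, 0],
[-0.24, -0.17, 0.67, -0.0, 8.05, 0.09, 0],
[-0.27, -0.19, 0.76, -0.01, 9.2, 0.09, 0],
[-0.31, -0.22, 0.86, -0.01, 10.35, 0.09, 0],
[-0.34, -0.24, 0.95, -0.02, 11.5, 0.09, 0],
```

Request:
play_rows([
  [[0,0,0.1,0,1.15,0,0],[-0.1,0,0.2,0,2.3,0,0],[-0.1,0,0.3,0,3.45,0,0],[-0.1,0,0.4,0,4.6,0,0],[-0.2,0,0.5,0,5.75,0,0],[-0.2,0,0.6,0,6.9,0,0],[-0.2,0,0.7,0,8.05,0,0],[-0.3,0,0.75,0,9.2,0,0],[-0.3,0,0.85,0,10.35,0,0],[-0.35,0,0.95,0,11.5,0,0]],
])

```text
clock: 18.47
position: [0.478, 0.1617, 0.0928]
tool_rot: [-1.484, 0.583, -0.596]
force: [0.5, 0.1, 0.4]
width: 0.0002
```

```bash
python3 ret.py -55 180 .085 .075
```

```text
t 18.47 pos [0.478  0.1617 0.0928] yaw 46.8 tilt -1.0 q [-0.05  0.83 -0.62  2.04  0.92  0.57 -0.52] F [0.5 0.1 0.4] w 0.0002
phi 179.6 rad 0.0848 Frad -0.5 Ftan -0.1
[0.0, 0.06, -0.0, -0.08, 1.15, 0.05, 0],
[0.0, 0.12, -0.0, -0.08, 2.3, 0.05, 0],
[0.0, 0.18, -0.01, -0.08, 3.45, 0.04, 0],
[0.0, 0.24, -0.01, -0.09, 4.6, 0.04, 0],
[0.0, 0.3, -0.01, -0.09, 5.75, 0.03, 0],
[0.0, 0.36, -0.01, -0.09, 6.9, 0.03, 0],
[0.0, 0.42, -0.02, -0.09, 8.05, 0.02, 0],
[0.0, 0.48, -0.02, -0.1, 9.2, 0.02, 0],
[0.0, 0.54, -0.02, -0.1, 10.35, 0.01, 0],
[0.0, 0.59, -0.02, -0.1, 11.5, 0.01, 0],
```

Request:
play_rows([
  [[0,0,0,-0.1,1.15,0,0],[0,0.1,0,-0.1,2.3,0,0],[0,0.2,0,-0.1,3.45,0,0],[0,0.25,0,-0.1,4.6,0,0],[0,0.3,0,-0.1,5.75,0,0],[0,0.4,0,-0.1,6.9,0,0],[0,0.5,0,-0.1,8.05,0,0],[0,0.7,0,-0.1,9.2,0,0],[0,0.9,0,-0.1,10.35,0,0],[0,1.1,0,-0.1,11.5,0,0]],
])

```text
clock: 19.3
position: [0.4789, 0.1626, 0.0598]
tool_rot: [-0.992, 1.496, -1.497]
force: [-0.5, -0.1, 0.1]
width: 0.0002
```

```bash
python3 - <<'E'
from h import *
s=st();tp(s)
P=[pol(180,.083,.052),pol(180,.079,.046),pol(180,.075,.044),pol(180,.071,.0435)]+[pol(180,r_,.0435) for r_ in (.068,.066,.064)]
rows(P,[max(-22.5-6.9*i,-55) for i in range(1,8)])
E
```

```text
t 19.3 pos [0.4789 0.1626 0.0598] yaw -22.9 tilt -1.0 q [-0.26  0.84 -0.26  2.05  0.62  0.33 -1.43] F [-0.5 -0.1  0.1] w 0.0002
phi 179.0 rad 0.0839 Frad 0.5 Ftan 0.1
[0.03, 0.26, 0.05, -0.01, 1.09, -0.01, 0],
[-0.02, 0.46, 0.17, -0.01, 2.24, -0.01, 0],
[-0.07, 0.53, 0.29, -0.01, 3.39, -0.01, 0],
[-0.12, 0.54, 0.41, -0.01, 4.54, -0.01, 0],
[-0.16, 0.54, 0.51, -0.01, 5.36, -0.01, 0],
[-0.19, 0.54, 0.57, -0.01, 5.36, -0.01, 0],
[-0.21, 0.54, 0.63, -0.01, 5.36, -0.01, 0],
```

Request:
play_rows([
  [[0,0.2,0,0,1.1,0,0],[0,0.45,0.1,0,2.2,0,0],[-0.05,0.53,0.25,0,3.4,0,0],[-0.1,0.54,0.4,0,4.5,0,0],[-0.15,0.54,0.5,0,5.4,0,0],[-0.2,0.54,0.57,0,5.4,0,0],[-0.21,0.54,0.63,0,5.4,0,0],[-0.21,0.54,0.63,0,5.4,0,0]],
])

```text
clock: 19.97
position: [0.4993, 0.1614, 0.0437]
tool_rot: [-0.584, 1.874, -1.874]
force: [0.1, -0.6, 0.0]
width: -0.0001
```

```bash
python3 - <<'E'
from h import *
s=st();tp(s);im=vision.capture('wrist'); cv2.imwrite('pics/g20.png',im); lineang(im,s,1.46)
s=st();p=tp(s)
ring(p+np.array([0,1,3,6,10,15,21,27,33,39]),[.061,.059]+[.0572]*8,[.0435]*10)
E
```

```text
t 19.97 pos [0.4993 0.1614 0.0437] yaw -55.2 tilt -1.0 q [-0.31  0.87 -0.15  2.    0.39  0.3  -1.75] F [ 0.1 -0.6  0. ] w -0.0001
phi 179.8 rad 0.0635 Frad -0.1 Ftan 0.6
line world ang 14.2 min 32 n 15 turned from pointer(-150.5) mod 360: 164.8
t 20.02 pos [0.4989 0.1612 0.0437] yaw -55.2 tilt -1.0 q [-0.31  0.87 -0.15  2.    0.39  0.3  -1.75] F [-0.1 -0.4  0.1] w 0.0001
phi 180.0 rad 0.0639 Frad 0.1 Ftan 0.4
[-0.08, 0.01, 0.05, -0.0, -0.03, -0.02, 0],
[-0.11, 0.01, 0.12, -0.0, -0.2, -0.02, 0],
[-0.13, 0.01, 0.21, -0.0, -0.53, -0.02, 0],
[-0.08, 0.01, 0.3, -0.0, -1.03, -0.02, 0],
[-0.02, 0.01, 0.42, -0.0, -1.7, -0.02, 0],
[0.05, 0.01, 0.57, -0.01, -2.53, -0.02, 0],
[0.1, 0.01, 0.76, -0.01, -3.53, -0.02, 0],
[0.14, 0.01, 0.96, -0.01, -4.53, -0.02, 0],
[0.16, 0.01, 1.16, -0.01, -5.53, -0.02, 0],
[0.15, 0.01, 1.36, -0.01, -6.53, -0.02, 0],
```

Request:
play_rows([
  [[-0.08,0,0.05,0,0,0,0],[-0.11,0,0.12,0,-0.2,0,0],[-0.13,0,0.21,0,-0.5,0,0],[-0.08,0,0.3,0,-1.0,0,0],[-0.02,0,0.42,0,-1.7,0,0],[0.05,0,0.57,0,-2.5,0,0],[0.1,0,0.76,0,-3.5,0,0],[0.14,0,0.96,0,-4.5,0,0],[0.16,0,1.16,0,-5.5,0,0],[0.15,0,1.36,0,-6.5,0,0]],
])

```text
clock: 20.85
position: [0.5172, 0.1248, 0.0435]
tool_rot: [-1.066, 1.41, -1.409]
force: [-3.8, 1.3, -0.3]
width: -0.0
```

```bash
python3 g.py 1.55 6 .0435
```

```text
t 20.85 pos [0.5172 0.1248 0.0435] yaw -15.8 tilt -1.0 q [-0.13  0.89 -0.32  1.97  0.69  0.39 -1.26] F [-3.8  1.3 -0.3] w -0.0
phi -141.4 rad 0.0584 Frad 2.2 Ftan -3.4
line world ang 42.9 min 39 n 16 turned from pointer(-150.5) mod 360: 193.4
t 20.9 pos [0.5183 0.1232 0.0434] yaw -15.7 tilt -1.0 q [-0.13  0.89 -0.32  1.97  0.69  0.39 -1.26] F [-2.3  0.8  1.7] w 0.0001
phi -139.5 rad 0.0585 Frad 1.2 Ftan -2.1
[0.06, -0.0, 0.2, -0.0, -1.2, 0.0, 0],
[0.14, -0.0, 0.38, -0.0, -2.2, 0.0, 0],
[0.21, -0.0, 0.57, -0.0, -3.2, 0.0, 0],
[0.25, -0.0, 0.76, -0.0, -4.2, 0.0, 0],
[0.27, -0.0, 0.96, -0.0, -5.2, 0.0, 0],
[0.28, -0.0, 1.16, -0.0, -6.2, 0.01, 0],
[0.26, -0.0, 1.36, -0.0, -7.2, 0.01, 0],
[0.22, -0.0, 1.55, -0.0, -8.2, 0.01, 0],
[0.16, -0.0, 1.74, -0.0, -9.2, 0.01, 0],
[0.08, -0.0, 1.92, -0.0, -10.2, 0.01, 0],
```

Request:
play_rows([
  [[0.05,0,0.2,0,-1.2,0,0],[0.13,0,0.38,0,-2.2,0,0],[0.2,0,0.57,0,-3.2,0,0],[0.24,0,0.76,0,-4.2,0,0],[0.26,0,0.96,0,-5.2,0,0],[0.26,0,1.16,0,-6.2,0,0],[0.24,0,1.36,0,-7.2,0,0],[0.2,0,1.55,0,-8.2,0,0],[0.14,0,1.74,0,-9.2,0,0],[0.06,0,1.92,0,-10.2,0,0]],
])

```text
clock: 21.73
position: [0.5725, 0.1029, 0.0431]
tool_rot: [-1.49, 0.606, -0.606]
force: [-2.9, -3.8, 3.5]
width: -0.0003
```

```bash
python3 g.py 1.7 6 .0435
```

```text
t 21.73 pos [0.5725 0.1029 0.0431] yaw 45.7 tilt -1.0 q [ 0.1   0.99 -0.65  1.81  0.93  0.69 -0.3 ] F [-2.9 -3.8  3.5] w -0.0003
phi -80.6 rad 0.0591 Frad 3.3 Ftan -3.5
line world ang 105.6 min 46 n 16 turned from pointer(-150.5) mod 360: 256.1
t 21.78 pos [0.574  0.1031 0.043 ] yaw 45.9 tilt -1.0 q [ 0.1   0.99 -0.65  1.8   0.93  0.69 -0.29] F [ 0.2 -3.4  1.4] w 0.0003
phi -79.0 rad 0.0591 Frad 3.4 Ftan -0.4
[0.05, -0.02, 0.21, 0.03, -1.02, 0.02, 0],
[0.13, -0.02, 0.39, 0.03, -2.02, 0.02, 0],
[0.2, -0.02, 0.58, 0.03, -3.02, 0.02, 0],
[0.25, -0.02, 0.77, 0.03, -4.02, 0.02, 0],
[0.28, -0.02, 0.97, 0.03, -5.02, 0.02, 0],
[0.28, -0.02, 1.16, 0.04, -6.02, 0.01, 0],
[0.27, -0.02, 1.36, 0.04, -7.02, 0.01, 0],
[0.23, -0.02, 1.56, 0.04, -8.02, 0.01, 0],
[0.18, -0.02, 1.75, 0.04, -9.02, 0.01, 0],
[0.1, -0.02, 1.93, 0.04, -10.02, 0.01, 0],
```

Request:
play_rows([
  [[0.03,0,0.21,0,-1.0,0,0],[0.11,0,0.39,0,-2.0,0,0],[0.18,0,0.58,0,-3.0,0,0],[0.23,0,0.77,0,-4.0,0,0],[0.26,0,0.97,0,-5.0,0,0],[0.26,0,1.16,0,-6.0,0,0],[0.25,0,1.36,0,-7.0,0,0],[0.21,0,1.56,0,-8.0,0,0],[0.17,0,1.75,0,-9.0,0,0],[0.09,0,1.93,0,-10.0,0,0]],
])

```text
clock: 22.62
position: [0.6181, 0.1403, 0.0429]
tool_rot: [-1.568, -0.218, 0.216]
force: [2.2, -4.0, 3.0]
width: 0.0
```

```bash
python3 g.py 1.88 3 .0435
```

```text
t 22.62 pos [0.6181 0.1403 0.0429] yaw 105.8 tilt -1.0 q [ 0.15  1.11 -0.89  1.64  1.04  0.94  0.7 ] F [ 2.2 -4.   3. ] w 0.0
phi -20.7 rad 0.0591 Frad 3.4 Ftan -2.9
line world ang 167.5 min 33 n 15 turned from pointer(-150.5) mod 360: 318.0
t 22.67 pos [0.6186 0.1421 0.0431] yaw 106.1 tilt -1.0 q [ 0.14  1.11 -0.89  1.64  1.04  0.94  0.7 ] F [ 4.9 -3.7  1.4] w -0.0001
phi -18.9 rad 0.059 Frad 5.9 Ftan -1.9
[0.0, -0.02, 0.12, 0.06, -0.49, 0.01, 0],
[0.05, -0.02, 0.21, 0.06, -0.99, 0.01, 0],
[0.1, -0.02, 0.29, 0.06, -1.49, 0.01, 0],
[0.14, -0.02, 0.39, 0.06, -1.99, 0.01, 0],
[0.18, -0.02, 0.48, 0.06, -2.49, 0.01, 0],
[0.21, -0.02, 0.57, 0.06, -2.99, 0.0, 0],
[0.23, -0.02, 0.67, 0.06, -3.49, 0.0, 0],
[0.26, -0.02, 0.76, 0.06, -3.99, 0.0, 0],
[0.27, -0.02, 0.86, 0.06, -4.49, -0.0, 0],
[0.28, -0.02, 0.96, 0.06, -4.99, -0.0, 0],
```

At about 679°. Next a slow 28° push, then a precise measurement of line against pointer.

Request:
play_rows([
  [[0,0,0.12,0,-0.5,0,0],[0.05,0,0.21,0,-1.0,0,0],[0.1,0,0.29,0,-1.5,0,0],[0.14,0,0.39,0,-2.0,0,0],[0.18,0,0.48,0,-2.5,0,0],[0.21,0,0.57,0,-3.0,0,0],[0.23,0,0.67,0,-3.5,0,0],[0.26,0,0.76,0,-4.0,0,0],[0.27,0,0.82,0,-4.3,0,0],[0.27,0,0.82,0,-4.3,0,0]],
])

```text
clock: 23.5
position: [0.6212, 0.1675, 0.0432]
tool_rot: [-1.503, -0.573, 0.567]
force: [4.9, -1.4, 1.3]
width: -0.0
```

```bash
python3 g.py 1.95 2 .0435; ls pics | tail -3; python3 - <<'E'
from h import *
im=cv2.imread('pics/g23.50.png'); im=im if im is not None else None
E
ls pics
```

```text
t 23.5 pos [0.6212 0.1675 0.0432] yaw 131.7 tilt -1.0 q [ 0.13  1.14 -0.96  1.61  1.09  1.01  1.1 ] F [ 4.9 -1.4  1.3] w -0.0
phi 6.1 rad 0.0587 Frad 4.7 Ftan -1.9
line world ang -164.9 min 35 n 14 turned from pointer(-150.5) mod 360: 345.6
t 23.55 pos [0.6211 0.1675 0.0432] yaw 131.7 tilt -1.0 q [ 0.13  1.14 -0.96  1.61  1.09  1.01  1.09] F [ 4.5 -1.8  3. ] w -0.0003
phi 6.2 rad 0.0586 Frad 4.2 Ftan -2.3
[-0.01, -0.01, 0.09, 0.08, -0.25, 0.01, 0],
[0.03, -0.01, 0.14, 0.08, -0.58, 0.0, 0],
[0.06, -0.01, 0.2, 0.08, -0.92, 0.0, 0],
[0.09, -0.01, 0.26, 0.08, -1.25, 0.0, 0],
[0.12, -0.01, 0.32, 0.08, -1.58, 0.0, 0],
[0.15, -0.01, 0.38, 0.08, -1.92, -0.0, 0],
[0.18, -0.01, 0.44, 0.08, -2.25, -0.0, 0],
[0.2, -0.01, 0.5, 0.08, -2.58, -0.0, 0],
[0.22, -0.01, 0.56, 0.08, -2.92, -0.01, 0],
[0.24, -0.02, 0.63, 0.08, -3.25, -0.01, 0],
w4.png
w5.png
wrist0.png
c1.png
c2.png
g10b.png
g11.png
g13.22.png
g14.10.png
g14.98.png
g15.87.png
g20.85.png
g20.png
g21.73.png
g22.62.png
g23.50.png
g6.25.png
g7.13.png
g8.02.png
g8.90.png
r3.png
scene0.png
top0.png
w1.png
w1c.png
w2.png
w2c.png
w3.png
w4.png
w5.png
wrist0.png
```

```bash
python3 - <<'E'
import cv2
im=cv2.imread('pics/g23.50.png')[20:270,240:520]
cv2.imwrite('pics/g23c.png',cv2.resize(im,None,fx=2.3,fy=2.3,interpolation=cv2.INTER_CUBIC))
E
```

```text
(no output)
```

View pics/g23c.png

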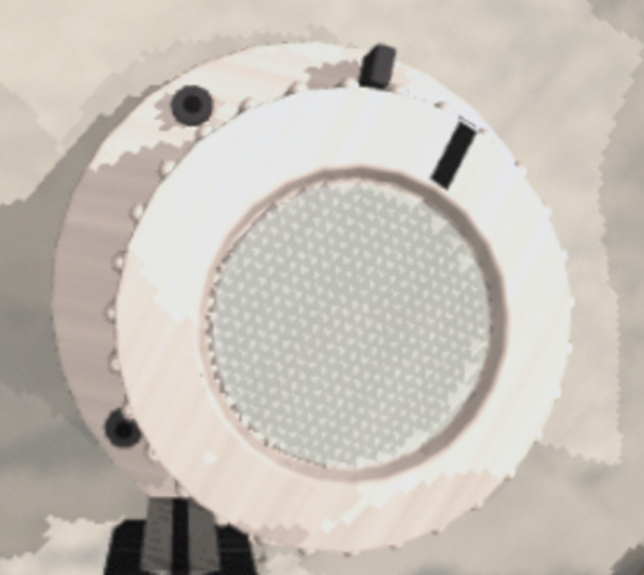

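```bash
python3 - <<'E'
from h import *
v=np.load('w2.npy'); s=dict(position=v[:3],tool_rot=v[3:])
g=lambda p:(250+(p[0]+.5)/4-.5,80+(p[1]+.5)/4-.5)
ang=lambda d:np.degrees(np.arctan2(d[1],d[0]))
for z in (.016,.020):
    b=np.array([wunproj(g(p),z,s)[:2] for p in [(394,149),(100,217),(172,502),(459,436)]]); c=b.mean(0)
    print(z,c,[ang(x-c).round(1) for x in b], 'phase mod90', np.mean([(ang(x-c)-20)%90 for x in b])+20)
# other images: detect dark bolt blobs & pointer near prediction
import glob
poses={'g14.10':([0.5662,0.1023,0.0417],[-1.462,0.691,-0.695]),'g11':([0.4991,0.1682,0.0418],[-0.511,1.925,-1.929]),'r3':([0.5776,0.2439,0.089],[-1.16,-1.293,1.292]),'g23.50':([0.6212,0.1675,0.0432],[-1.503,-0.573,0.567]),'w2':(v[:3],v[3:])}
for n,(p,rv) in poses.items():
    s=dict(position=np.array(p),tool_rot=np.array(rv)); im=cv2.imread(f'pics/{n}.png').max(2)
    f=lambda X:wproj(X,s)
    for k in range(4):
        a=np.radians(29+45+90*k); q=f([C[0]+.056*np.cos(a),C[1]+.056*np.sin(a),.018])
        x,y=q.round().astype(int)
        if y>225 and abs(x-318)<70 or not(15<x<625 and 15<y<385): continue
        w=im[y-11:y+12,x-11:x+12]; nb,lab,stt,cen=cv2.connectedComponentsWithStats((w<90).astype(np.uint8))
        if nb<2: continue
        j=1+stt[1:,4].argmax(); uv=cen[j]+[x-11,y-11]; X=wunproj(uv,.018,s)[:2]
        print(n,k,'area',stt[j,4],X.round(4),'off from C-pred', (X-C).round(4), 'rad',np.linalg.norm(X-C).round(4),'ang-45-90k',((ang(X-C)-45-90*k)+180)%360-180)
E
```

```text
0.016 [0.56431395 0.16047764] [np.float64(74.7), np.float64(164.4), np.float64(-105.6), np.float64(-15.0)] phase mod90 74.6150138563645
0.02 [0.56412092 0.16096712] [np.float64(74.7), np.float64(164.4), np.float64(-105.6), np.float64(-15.0)] phase mod90 74.61501385636446
g14.10 1 area 236 [0.5097 0.1757] off from C-pred [-0.0531  0.0145] rad 0.055 ang-45-90k 29.705136249537844
g14.10 2 area 172 [0.5484 0.1065] off from C-pred [-0.0144 -0.0547] rad 0.0565 ang-45-90k 30.270486955472904
g11 0 area 223 [0.5789 0.2137] off from C-pred [0.0161 0.0525] rad 0.0549 ang-45-90k 27.96023600049412
g11 1 area 170 [0.5096 0.1751] off from C-pred [-0.0532  0.0139] rad 0.0549 ang-45-90k 30.375815949168185
r3 0 area 120 [0.5778 0.2136] off from C-pred [0.015  0.0524] rad 0.0546 ang-45-90k 29.007097444082433
r3 1 area 18 [0.5056 0.1753] off from C-pred [-0.0572  0.0141] rad 0.0589 ang-45-90k 31.190500302659302
r3 3 area 132 [0.617 0.145] off from C-pred [ 0.0542 -0.0162] rad 0.0566 ang-45-90k 28.318777254341228
g23.50 2 area 219 [0.5479 0.1064] off from C-pred [-0.0149 -0.0548] rad 0.0568 ang-45-90k 29.827881498386887
g23.50 3 area 164 [0.6178 0.1457] off from C-pred [ 0.055  -0.0155] rad 0.0571 ang-45-90k 29.253777012293767
w2 0 area 47 [0.5787 0.2144] off from C-pred [0.0159 0.0532] rad 0.0555 ang-45-90k 28.312952025289633
w2 1 area 47 [0.51   0.1756] off from C-pred [-0.0528  0.0144] rad 0.0547 ang-45-90k 29.773966304902018
w2 2 area 21 [0.5487 0.1049] off from C-pred [-0.0141 -0.0563] rad 0.058 ang-45-90k 30.92236636955795
w2 3 area 35 [0.6191 0.1458] off from C-pred [ 0.0563 -0.0154] rad 0.0584 ang-45-90k 29.710850614470473
```

```bash
python3 - <<'E'
from h import *
s=dict(position=np.array([0.6212,0.1675,0.0432]),tool_rot=np.array([-1.503,-0.573,0.567]))
g=lambda p:(240+(p[0]+.5)/2.3-.5,20+(p[1]+.5)/2.3-.5)
z=.0588
W=lambda p,z=z:wunproj(g(p),z,s)[:2]
ang=lambda d:np.degrees(np.arctan2(d[1],d[0])).round(1)
o,i=W((467,125)),W((441,186))
print('line',o,i,'dir',ang(o-i))
# glass hole/ring outer points on top edge
hole=np.array([W(p) for p in [(205,330),(507,320),(350,168),(350,480),(250,222),(470,222)]])
out=np.array([W(p) for p in [(116,310),(571,320),(345,90),(350,550)]])
def fit(P):
    A=np.c_[2*P,np.ones(len(P))]; x=np.linalg.lstsq(A,(P**2).sum(1),rcond=None)[0]; return x[:2],np.sqrt(x[2]+x[:2]@x[:2])
for P in (hole,out):
    c,r_=fit(P); print(c,r_,'line ang',ang(o-c),ang(i-c),np.linalg.norm(o-c))
p1,p2=W((384,47),.029),W((377,85),.029)
print('ptr',p1,p2,[ang(p-np.array([.564,.1604])) for p in (p1,p2)],[np.linalg.norm(p-np.array([.564,.1604])) for p in (p1,p2)])
E
```

```text
line [0.51994386 0.14940946] [0.53237762 0.15354678] dir -161.6
[0.56211149 0.16126   ] 0.029229800206164478 line ang -164.3 -165.5 0.043801180557162284
[0.56272787 0.16078487] 0.04449258392936759 line ang -165.1 -166.6 0.04427042710167243
ptr [0.50902124 0.12929517] [0.51710121 0.13407735] [np.float64(-150.5), np.float64(-150.7)] [np.float64(0.06316783081330055), np.float64(0.05378083844063549)]
```

Request:
play_rows([
  [[0,0,0.09,0,-0.25,0,0],[0.03,0,0.14,0,-0.6,0,0],[0.06,0,0.2,0,-0.9,0,0],[0.09,0,0.26,0,-1.25,0,0],[0.12,0,0.32,0,-1.6,0,0],[0.15,0,0.38,0,-1.9,0,0],[0.17,0,0.43,0,-2.2,0,0],[0.17,0,0.43,0,-2.2,0,0],[0.17,0,0.43,0,-2.2,0,0]],
])

```text
clock: 24.3
position: [0.6177, 0.1811, 0.0434]
tool_rot: [-1.447, -0.75, 0.741]
force: [5.3, 0.6, 0.7]
width: 0.0002
```

```bash
python3 g.py 1.99 1 .0435; python3 - <<'E'
import cv2,glob,os
n=max(glob.glob('pics/g2*.png'),key=os.path.getmtime);print(n)
im=cv2.imread(n)[20:270,240:520]
cv2.imwrite('pics/g24c.png',cv2.resize(im,None,fx=2.3,fy=2.3,interpolation=cv2.INTER_CUBIC))
E
```

```text
t 24.3 pos [0.6177 0.1811 0.0434] yaw 144.7 tilt -1.0 q [ 0.12  1.16 -1.    1.61  1.12  1.03  1.29] F [5.3 0.6 0.7] w 0.0002
phi 19.9 rad 0.0584 Frad 5.2 Ftan -1.3
line world ang -150.9 min 33 n 14 turned from pointer(-150.5) mod 360: 359.6
t 24.35 pos [0.6177 0.181  0.0434] yaw 144.7 tilt -1.0 q [ 0.12  1.16 -1.    1.61  1.12  1.03  1.29] F [ 5.6  0.1 -0.1] w 0.0
phi 19.9 rad 0.0583 Frad 5.3 Ftan -1.8
[-0.02, -0.0, 0.05, 0.09, -0.19, 0.01, 0],
[0.0, -0.0, 0.08, 0.09, -0.36, 0.01, 0],
[0.02, -0.0, 0.11, 0.09, -0.52, 0.01, 0],
[0.04, -0.0, 0.14, 0.09, -0.69, 0.01, 0],
[0.05, -0.0, 0.17, 0.09, -0.86, 0.01, 0],
[0.07, -0.0, 0.19, 0.09, -1.02, 0.01, 0],
[0.08, -0.01, 0.22, 0.09, -1.19, 0.01, 0],
[0.1, -0.01, 0.25, 0.09, -1.36, 0.01, 0],
[0.11, -0.01, 0.28, 0.09, -1.52, 0.01, 0],
[0.13, -0.01, 0.31, 0.09, -1.69, 0.01, 0],
pics/g24.30.png
```

View pics/g24c.png

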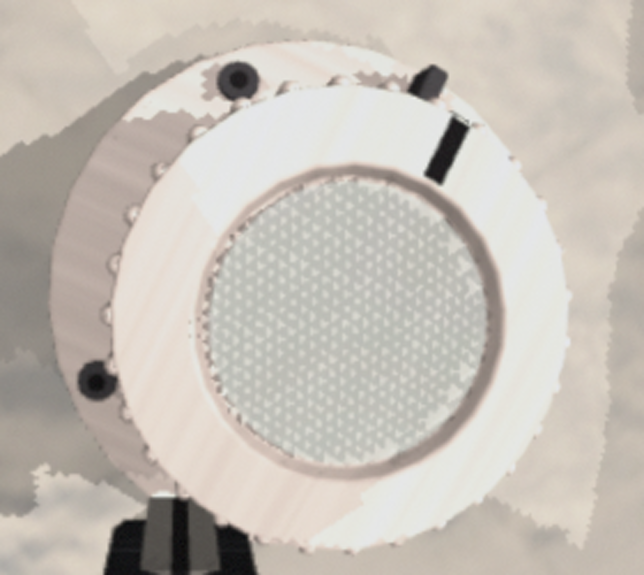

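The line reads −150.9° against the pointer at −150.5°, with parallax still in the picture. I'll back off radially, lift, and check with the camera straight above the axis.

```bash
python3 - <<'E'
from h import *
s=st(); h=[C[0]+.066*np.cos(np.radians(55)),C[1]+.066*np.sin(np.radians(55))]
P=[pol(19.3,.064,.0435),pol(19.3,.070,.0435),pol(19.3,.078,.047),pol(19.3,.08,.065),pol(19.3,.08,.09),[*pol(25,.078,0)[:2],.115],[*pol(40,.07,0)[:2],.14],[*h,.165],[*h,.19],[*h,.19]]
rows(P,[144.7]*10)
E
```

```text
t 24.35 pos [0.6177 0.181  0.0434] yaw 144.7 tilt -1.0 q [ 0.12  1.16 -1.    1.61  1.12  1.03  1.29] F [ 5.6  0.1 -0.1] w 0.0
[0.14, -0.0, -0.13, 0.09, 0.0, 0.02, 0],
[0.31, -0.0, -0.24, 0.09, 0.0, 0.02, 0],
[0.52, -0.12, -0.4, 0.09, 0.0, 0.02, 0],
[0.58, -0.71, -0.44, 0.09, 0.0, 0.02, 0],
[0.58, -1.55, -0.45, 0.09, 0.0, 0.02, 0],
[0.67, -2.38, -0.2, 0.09, 0.0, 0.02, 0],
[0.67, -3.22, 0.49, 0.09, 0.0, 0.02, 0],
[0.61, -4.06, 1.08, 0.09, 0.0, 0.02, 0],
[0.61, -4.9, 1.08, 0.09, 0.0, 0.02, 0],
[0.61, -4.9, 1.08, 0.09, 0.0, 0.02, 0],
```

Request:
play_rows([
  [[0.14,0,-0.13,0,0,0,0],[0.31,0,-0.24,0,0,0,0],[0.52,-0.1,-0.4,0,0,0,0],[0.58,-0.7,-0.44,0.1,0,0,0],[0.58,-1.5,-0.45,0.1,0,0,0],[0.67,-2.4,-0.2,0.1,0,0,0],[0.67,-3.2,0.5,0.1,0,0,0],[0.6,-4.1,1.1,0.1,0,0,0],[0.6,-4.9,1.1,0.1,0,0,0],[0.6,-4.9,1.1,0.1,0,0,0]],
])

```text
clock: 25.18
position: [0.5999, 0.2198, 0.1956]
tool_rot: [-1.433, -0.753, 0.74]
force: [0.8, 1.0, 0.2]
width: -0.0001
```

```bash
python3 - <<'E'
from h import *
vision.capture('wrist');vision.capture('wrist')
s=st(); im=vision.capture('wrist'); s2=st(); cv2.imwrite('pics/f1.png',im); lineang(im,s,2)
np.save('f1.npy',np.r_[s['position'],s['tool_rot']])
u=wproj([*C,.04],s).round().astype(int); print(u)
x0,y0=u[0]-75,max(u[1]-75,0); print(x0,y0)
cv2.imwrite('pics/f1c.png',cv2.resize(im[y0:y0+150,x0:x0+150],None,fx=4,fy=4,interpolation=cv2.INTER_CUBIC))
E
```

```text
t 25.28 pos [0.5998 0.2162 0.1907] yaw 144.7 tilt -1.0 q [ 0.11  0.97 -1.12  1.54  0.91  1.21  1.36] F [-0.4 -0.2 -0.5] w -0.0001
t 25.33 pos [0.5996 0.2151 0.1894] yaw 144.7 tilt -1.0 q [ 0.11  0.98 -1.12  1.54  0.92  1.21  1.36] F [-0.1  0.2 -0.7] w 0.0002
line world ang -150.6 min 44 n 10 turned from pointer(-150.5) mod 360: 359.9
[315 118]
240 43
```

View pics/f1c.png

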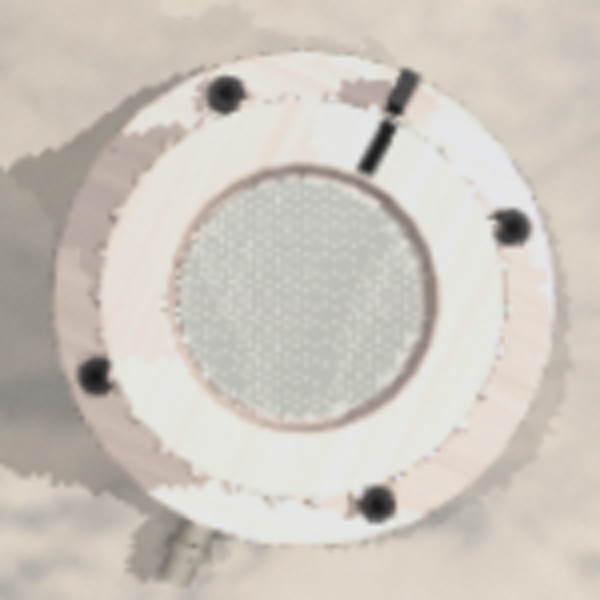

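Seen from above, the line (378,145) and the pointer (402,92) lie on one ray from the centre, within about 1°. One last look at the surroundings.

Request:
play_rows([
  [[0,-0.5,0,0,0,0,0],[0,-1.0,0,0,0,0,0],[0,-1.5,0,0,0,0,0],[0,-2,0,0,0,0,0],[0,-2,0,0,0,0,0],[0,-2,0,0,0,0,0]],
])

```text
clock: 25.83
position: [0.6002, 0.2157, 0.2512]
tool_rot: [-1.438, -0.746, 0.742]
force: [0.5, 0.6, -0.2]
width: 0.0002
```

```bash
python3 - <<'E'
from h import *
im=vision.capture('scene'); cv2.imwrite('pics/s9.png',im); t=vision.capture('top'); cv2.imwrite('pics/t9.png',t); st()
E
```

```text
t 25.93 pos [0.5996 0.2146 0.2492] yaw 144.7 tilt -1.0 q [ 0.12  0.91 -1.16  1.48  0.85  1.31  1.41] F [ 0.4  0.3 -0.6] w -0.0001
```

View pics/t9.png

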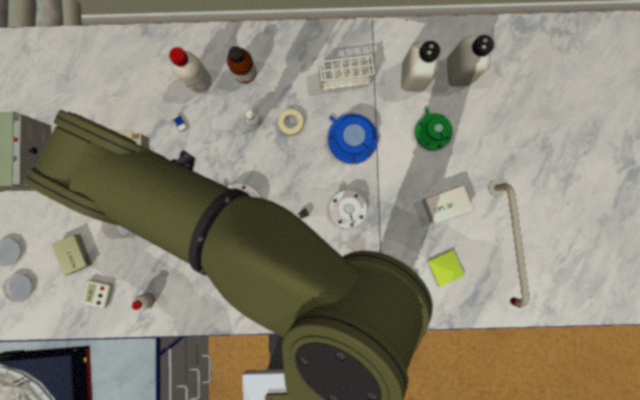

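View pics/s9.png

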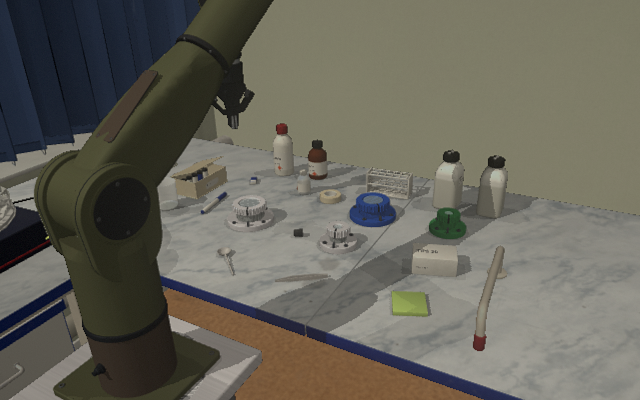

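The visible bystanders are where they were (stopper (298,232), spoon (227,258), tweezers (302,277), marker (213,203), tape (330,196)). The small cell looks unchanged and the gripper is well clear. Handing in.

```bash
python3 -c "
from bench import r
print(r.job_done())"
```

```text
the job is handed in; nothing more can be done
None
```

I backed the wide ring off to two full turns from tight, and its index line stands at the pointer again. It took three anticlockwise fingertip strokes against the knurl, using about 26 s of the 58 s allowed.

- **Turn count:** the ring started about 24° off tight. I followed the line in the wrist camera at nearly every step: 24°, 264°, 359° (the first turn), 525°, 678°, then about 720°. I never pushed it past the pointer as measured.
- **Slip:** during the first stroke the fingertip jumped two ridges. The camera reading caught it, so the count above already includes it. I pressed about 1 mm deeper after that and it did not slip again.
- **Final position:** with the camera straight above the axis, the line read −150.6° and the pointer about −150.5°. The axis estimate leaves about 1 to 2° of uncertainty. A picture from close to the rim had seemed to show an offset, but that was parallax.
- **Forces:** in the readings between moves, forces on the fingertip stayed below about 7 N.
- **Surroundings:** in the final pictures the small cell and the loose things look unmoved. I checked these by eye only, and I did not measure the small ring's angle. The gripper ended about 0.19 m above the ring, touching nothing.

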